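# Stack and chock two drone boom tubes

### The job

Take the two leaning boom tubes off their rests and stack them level in the cradle, working upwards: the thick tube in the V-blocks of the fixed base cradle, the stacking saddle over it so that it cannot roll, the thin tube in the V on top of the saddle, and the flat-topped keeper over that. Everything should lie centred and square over the cradle with the feet of saddle and keeper flat on the shoulders below them; set the parts down, do not drop them, and leave the other things on the bench alone.

Things in the scene. Friction and masses are not known exactly. Their poses are not given: they have to be found in the camera images.
- cradle_seat (a point): Centre of the fixed base cradle's seat: the middle of the seated thick tube's axis lies here, 40 mm above the table; x along the seat, z up. Aluminium plate 210 x 110 x 10 mm with two 90-degree V-blocks, 30 mm thick, 100 mm wide, 60 mm either side along x (90 mm open between them). Their flat shoulders are 36 mm above the table.
- thick_tube_center (a point): Centre of the thick tube: plain black, 36 mm diameter, 190 mm long, about 0.22 kg, x along its axis. It starts leaning loose on a white rest: axis 35 degrees above level, high end towards the robot, centre 95 mm above the table.
- thin_tube_center (a point): Centre of the thin tube: plain black, 26 mm diameter, 170 mm long, about 0.14 kg, x along its axis. It starts leaning on a second rest in the same way (35 degrees, centre 95 mm above the table).
- rest_a: Fixed white rest of the thick tube: base 200 x 70 mm, origin on the table under the tube's centre, x towards the high end. The tube lies in two open V-supports 50 mm either side of its centre (82 mm free between them for fingers), its low end against a stop: lift it up or square to its axis. Tube's top about 165 mm above the table.
- rest_b: Fixed white rest of the thin tube, built alike. Which rest stands nearer the middle varies.
- saddle_center (a point): Centre of the saddle's web, 31 mm above its feet; x along the web, z up. The web is flat, 46 mm wide across y, 12 mm thick, 96 mm long between the end blocks: grasp it across y. Seated on the cradle's shoulders this point is 27 mm above the cradle seat point (67 mm above the table).
- saddle: Stacking saddle, loose grey plastic, 0.3 kg, standing on its feet, the same either way round; origin between the feet at their underside. Two end blocks 24 mm thick, 60 mm either side along x, 92 mm wide (80 mm at the top), 62 mm tall; an inverted notch below (64 mm wide at the feet) straddles the thick tube 2 mm clear, a 90-degree V above takes the thin tube.
- saddle_seat (a point): Seat on the saddle: the middle of the seated thin tube's axis lies here, 34 mm above the web's centre (101 mm above the table once stacked); x along the seat, z up. The saddle's top shoulders are 3 mm below this point, the web's top 28 mm below it.
- keeper_center (a point): Centre of the keeper's web, 27 mm above its feet; x along the web, z up. The web is flat, 46 mm wide across y, 14 mm thick, 96 mm long between the end blocks: grasp it across y. Seated on the saddle's shoulders this point is 24 mm above the saddle seat point (125 mm above the table).
- keeper: Keeper, loose grey plastic, 0.22 kg, like the saddle but lower and flat on top, the same either way round; origin between the feet at their underside. Two end blocks 24 mm thick, 60 mm either side along x, 76 mm wide, 34 mm tall; an inverted notch below (48 mm wide at the feet) straddles the thin tube 2 mm clear.
- thick_tube: The thick tube, same frame as its centre point.
- thin_tube: The thin tube, same frame as its centre point.
- cradle: The base cradle, origin on the table under its seat point.
- jar_center (a point): Bystander: jar 56 mm across, 55 mm tall; its centre.
- battery_center (a point): Bystander: white battery pack 55 x 95 x 70 mm; its centre.
- camera_module_center (a point): Bystander: white camera module 50 x 50 mm, 56 mm tall, lens upwards; its centre, 28 mm up.
Not all that is in view belongs to the job. Leave any purple look-alike of the thin_tube alone.

How it is judged (in metres and radians):
On the way, in this order (a step that is already met when the one before it is completed fails the run):
1. the thick tube lies in the V-blocks of the base cradle, released (x of thick_tube_center in the frame of cradle_seat between -0.02 and 0.02 m and y of thick_tube_center in the frame of cradle_seat between -0.005 and 0.005 m and z of thick_tube_center in the frame of cradle_seat between -0.004 and 0.004 m and angle between the x axis of thick_tube_center and the x axis of cradle_seat, either way round below 0.06 rad and contact force between the fingers and thick_tube below 0.3 N), for 0.2 s.
2. the saddle stands over the thick tube on the cradle's shoulders, released (x of thick_tube_center in the frame of cradle_seat between -0.02 and 0.02 m and y of thick_tube_center in the frame of cradle_seat between -0.005 and 0.005 m and z of thick_tube_center in the frame of cradle_seat between -0.004 and 0.004 m and angle between the x axis of thick_tube_center and the x axis of cradle_seat, either way round below 0.06 rad and x of saddle_center in the frame of cradle_seat between -0.01 and 0.01 m and y of saddle_center in the frame of cradle_seat between -0.008 and 0.008 m and z of saddle_center in the frame of cradle_seat between 0.023 and 0.031 m and angle between the x axis of saddle_center and the x axis of cradle_seat, either way round below 0.08 rad and angle between saddle_center's own z axis and vertical below 0.06 rad and contact force between the fingers and saddle below 0.3 N), for 0.2 s.
3. the thin tube lies in the V of the saddle, released (x of thick_tube_center in the frame of cradle_seat between -0.02 and 0.02 m and y of thick_tube_center in the frame of cradle_seat between -0.005 and 0.005 m and z of thick_tube_center in the frame of cradle_seat between -0.004 and 0.004 m and angle between the x axis of thick_tube_center and the x axis of cradle_seat, either way round below 0.06 rad and x of saddle_center in the frame of cradle_seat between -0.01 and 0.01 m and y of saddle_center in the frame of cradle_seat between -0.008 and 0.008 m and z of saddle_center in the frame of cradle_seat between 0.023 and 0.031 m and angle between the x axis of saddle_center and the x axis of cradle_seat, either way round below 0.08 rad and angle between saddle_center's own z axis and vertical below 0.06 rad and x of thin_tube_center in the frame of saddle_seat between -0.02 and 0.02 m and y of thin_tube_center in the frame of saddle_seat between -0.005 and 0.005 m and z of thin_tube_center in the frame of saddle_seat between -0.004 and 0.004 m and angle between the x axis of thin_tube_center and the x axis of saddle_seat, either way round below 0.06 rad and contact force between the fingers and thin_tube below 0.3 N), for 0.2 s.
4. the keeper stands over the thin tube on the saddle's shoulders, released (x of thick_tube_center in the frame of cradle_seat between -0.02 and 0.02 m and y of thick_tube_center in the frame of cradle_seat between -0.005 and 0.005 m and z of thick_tube_center in the frame of cradle_seat between -0.004 and 0.004 m and angle between the x axis of thick_tube_center and the x axis of cradle_seat, either way round below 0.06 rad and x of saddle_center in the frame of cradle_seat between -0.01 and 0.01 m and y of saddle_center in the frame of cradle_seat between -0.008 and 0.008 m and z of saddle_center in the frame of cradle_seat between 0.023 and 0.031 m and angle between the x axis of saddle_center and the x axis of cradle_seat, either way round below 0.08 rad and angle between each of saddle_center, keeper_center's own z axis and vertical below 0.06 rad and x of thin_tube_center in the frame of saddle_seat between -0.02 and 0.02 m and y of thin_tube_center in the frame of saddle_seat between -0.005 and 0.005 m and z of thin_tube_center in the frame of saddle_seat between -0.004 and 0.004 m and angle between the x axis of thin_tube_center and the x axis of saddle_seat, either way round below 0.06 rad and x of keeper_center in the frame of saddle_seat between -0.01 and 0.01 m and y of keeper_center in the frame of saddle_seat between -0.008 and 0.008 m and z of keeper_center in the frame of saddle_seat between 0.02 and 0.028 m and angle between the x axis of keeper_center and the x axis of saddle_seat, either way round below 0.08 rad and contact force between the fingers and keeper below 0.3 N), for 0.2 s.
At the end, for the whole second after the job is handed in: At rest and released: both tubes level in their Vs (20 mm lengthwise, 5 mm sideways, 4 mm height, 0.06 rad); saddle on the cradle's shoulders over the thick tube, keeper on the saddle's over the thin one (10 mm lengthwise, 8 mm sideways, 4 mm height, 0.08 rad, upright to 0.06 rad) (x of thick_tube_center in the frame of cradle_seat between -0.02 and 0.02 m and y of thick_tube_center in the frame of cradle_seat between -0.005 and 0.005 m and z of thick_tube_center in the frame of cradle_seat between -0.004 and 0.004 m and angle between the x axis of thick_tube_center and the x axis of cradle_seat, either way round below 0.06 rad and x of saddle_center in the frame of cradle_seat between -0.01 and 0.01 m and y of saddle_center in the frame of cradle_seat between -0.008 and 0.008 m and z of saddle_center in the frame of cradle_seat between 0.023 and 0.031 m and angle between the x axis of saddle_center and the x axis of cradle_seat, either way round below 0.08 rad and angle between each of saddle_center, keeper_center's own z axis and vertical below 0.06 rad and x of thin_tube_center in the frame of saddle_seat between -0.02 and 0.02 m and y of thin_tube_center in the frame of saddle_seat between -0.005 and 0.005 m and z of thin_tube_center in the frame of saddle_seat between -0.004 and 0.004 m and angle between the x axis of thin_tube_center and the x axis of saddle_seat, either way round below 0.06 rad and x of keeper_center in the frame of saddle_seat between -0.01 and 0.01 m and y of keeper_center in the frame of saddle_seat between -0.008 and 0.008 m and z of keeper_center in the frame of saddle_seat between 0.02 and 0.028 m and angle between the x axis of keeper_center and the x axis of saddle_seat, either way round below 0.08 rad and linear speed of each of thick_tube, saddle, thin_tube, keeper below 0.02 m/s); the robot touches nothing.
It fails at once if a bystander (jar, battery or camera module) is moved more than 30 mm (distance of any of jar_center, battery_center, camera_module_center from where it was at the start of the episode above 0.03 m).
It fails at once if a tube, the saddle or the keeper is dropped: it moves faster than 0.6 m/s while no finger touches it (a fall of about 18 mm) ((linear speed of thick_tube above 0.6 m/s and contact force between the fingers and thick_tube below 0.05 N) or (linear speed of saddle above 0.6 m/s and contact force between the fingers and saddle below 0.05 N) or (linear speed of thin_tube above 0.6 m/s and contact force between the fingers and thin_tube below 0.05 N) or (linear speed of keeper above 0.6 m/s and contact force between the fingers and keeper below 0.05 N)).
It also fails if it takes over 72 s, if anything falls off the work surface, if the arm or the gripper's body presses on something with over 40 N, if the wrist force passes 120 N, or if a joint passes its speed limit or range.

### The arm

A 6-joint arm with a two-finger parallel gripper is mounted at the origin on the work surface. World frame = base frame: x ahead of the robot, y to its left, z up, the work surface at z = 0. Lengths are in mm, angles in degrees, forces in N, time in s.
With the tool pointing down it reaches from about 300 to 850 mm from the base axis. Payload 4.2 kg.
Tool frame: the origin (TCP) lies midway between the tips of the shut fingers; the grasp point (between the pads) lies env.grasp_offset behind it (env.grasp_offset is the distance from the TCP to the grasp point, in mm); y points along the fingers, x is the direction in which the jaws open and shut, and the axes are right-handed (so a half turn about y gives the same grasp; the last joint's range is limited). The gripper opens to 91 mm and grips with 3 to 60 N. Pads are 32 mm wide; open, the fingers measure 118 mm over their backs; the gripper's body (76 mm by 178 mm) begins 60 mm behind the grasp point.
Start: joints at [-70.588, 18.312, 89.639, -0, 72.044, -1.146], TCP at [201.916, -538.399, 213.976] pointing down, gripper open.
Joint ranges: [-177.97, 177.97], [-48.28, 115.42], [12.27, 149.76], [-77.06, 257.06], [2.81, 150.46], [-146.56, 146.56]. Speed limits (degrees/s): [147.25, 147.25, 180, 180, 180, 180].

### API

Orientations are given as [roll, pitch, yaw] about the fixed x, y, z axes, in that order (R = Rz(yaw) Ry(pitch) Rx(roll)).
In Python, from workcell import state, vision, job, env gives the robot as it stands.
- The arm moves only by the shell command python3 -m handwheel 'ROWS' [FORCE]. ROWS is JSON, a list of rows, each a list of 3 entries, a list of its own where there are three numbers: the finger opening in cm, from 0 to 9.12, then the shift along the tool's x, y, z in cm, then the turn about the tool's y in degrees. A call has 1 to 10 rows; each row is the pose to reach, as a shift and turn from the pose measured when the call began, along the tool's axes at that moment; what a row does not reach only later rows make up. A row lasts 1/10 s, in which the tool goes at most 50 mm and 8.59 degrees, less where a joint would pass 70% of its speed; a pose out of reach is approached as far as the arm can. A call with a gripper value outside its range is refused whole. The fingers move at their own pace and stop on an object; FORCE is the grip in N (left out, the last holds). Time passes only in rows, so rows that repeat a pose let the fingers close. It gives the time, the measured TCP pose, the force and the opening at its end, in the units of the state.
- state(): the state, without advancing time (a new reading comes with each control period).
- vision.grab_frame(name): name is "side" or "top" or "wrist"; returns the picture (480x640x3 uint8, red, green, blue); there is no depth.
- vision.camera_model(name): a dict with "fov_y" (degrees; the focal length in pixels is half the picture's height over the tangent of half this angle, whatever the lens; pixels are square), "cx", "cy" (the principal point, pixels), "extrinsics" (4x4, takes a point from world to camera coordinates). Camera axes: x right, y up, looking along -z (the intrinsics and any distortion apply to the point x, -y, -z); pixel columns grow to the right and rows downward; lengths in mm; the calibration is good to about 2 mm. A picture is of the moment at which its call begins: read the wrist's pose just before it. camera_model takes no time and is no camera call; for the wrist camera it gives the pose at the moment of the call.
- job.job_done(): hands the job in, once; it reports no verdict.
The state is a dict: "time_s": time; "qpos": joint angles; "qvel": joint speeds; "effort": joint torques, N m; "ee_pos": TCP position; "ee_rot": TCP orientation; "force": force on the tool from outside, world axes, zero at the start; "torque": the same for the moment, N m; "gripper_width": finger opening in mm.
Only numpy, scipy, OpenCV 4.12 (cv2) and the standard library are available. Lean on these libraries where they do the work, as an engineer would, in place of code of your own. Each camera call takes 0.05 s, during which the arm holds its last target.

## Working session

There is one attempt and no reset: what is moved stays moved. The work goes in short steps, Python scripts to look and compute and a shell command to move; the robot and the scene stay as the last step left them, time stands still between calls to the robot, and variables do not carry over. Pictures are saved under pics/ and viewed, and the job is handed in when it is done.

```bash
mkdir -p pics; ls
python3 - <<'E'
from workcell import state, vision, job, env
import cv2,numpy as np
s=state();print(s);print(env.grasp_offset)
for n in ["side","top","wrist"]:
    m=vision.camera_model(n);print(n,m)
    cv2.imwrite(f"pics/{n}0.png",vision.grab_frame(n)[:,:,::-1])
E
```

```text
pics
{'time_s': 0.0, 'qpos': array([-7.05886483e+01,  1.83512469e+01,  8.97083480e+01, -1.37722600e-03,
        7.20424254e+01, -1.14660296e+00]), 'qvel': array([ 0.0427241 , -0.00733412, -0.00164875, -0.03950217, -0.05651405,
        0.01136108]), 'effort': array([-2.35036074e-03, -4.12476790e+01, -2.31978124e+01,  7.23236147e-02,
        4.57358616e-02, -1.33881108e-04]), 'ee_pos': array([ 201.72968832, -537.90126054,  213.11106859]), 'ee_rot': array([-89.99926762,   0.10202608, -69.4416189 ]), 'force': array([-0.25440861,  0.08609305,  0.92995463]), 'torque': array([-0.05332882,  0.06193013,  0.01504182]), 'gripper_width': 90.90843968482369}
18.8
side {'fov_y': 44.40705619695438, 'cx': 317.58521092249913, 'cy': 241.9275682726121, 'extrinsics': array([[-8.03966879e-01, -5.94516322e-01,  1.36967221e-02,
         5.19632914e+02],
       [ 4.43777615e-01, -5.84472210e-01,  6.79303808e-01,
        -2.70202847e+02],
       [-3.95851848e-01,  5.52216061e-01,  7.33729334e-01,
        -1.29054188e+03],
       [ 0.00000000e+00,  0.00000000e+00,  0.00000000e+00,
         1.00000000e+00]])}
t
[... 179 characters left out ...]
],
       [ 9.90581464e-01,  4.13681393e-04,  1.36924036e-01,
        -5.94556128e+02],
       [-1.36924434e-01,  1.17416362e-03,  9.90580800e-01,
        -1.55935261e+03],
       [ 0.00000000e+00,  0.00000000e+00,  0.00000000e+00,
         1.00000000e+00]])}
wrist {'fov_y': 63.86500353068258, 'cx': 318.8161519926114, 'cy': 238.3509674848023, 'extrinsics': array([[ 3.51558945e-01, -9.36165558e-01, -5.96282485e-04,
        -5.75017871e+02],
       [ 8.93033530e-01,  3.35552514e-01, -2.99825992e-01,
         3.31535291e+01],
       [ 2.80886851e-01,  1.04874009e-01,  9.53993721e-01,
        -3.90617216e+02],
       [ 0.00000000e+00,  0.00000000e+00,  0.00000000e+00,
         1.00000000e+00]])}
```

View images.

View pics/side0.png

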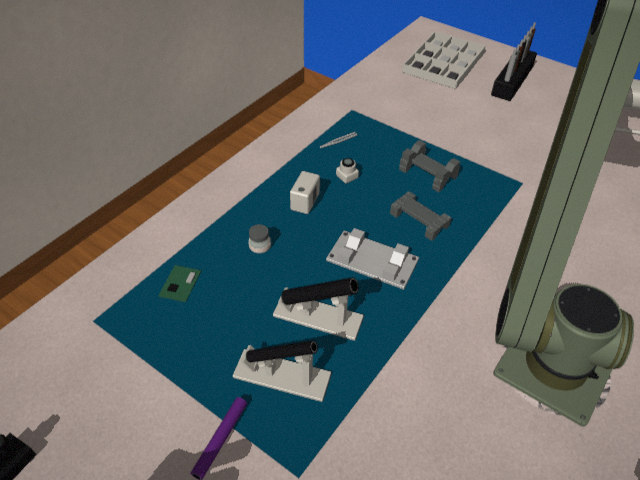

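View pics/top0.png

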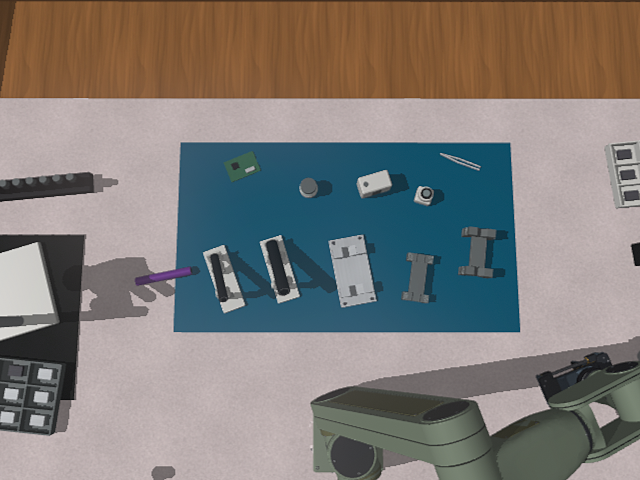

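View pics/wrist0.png

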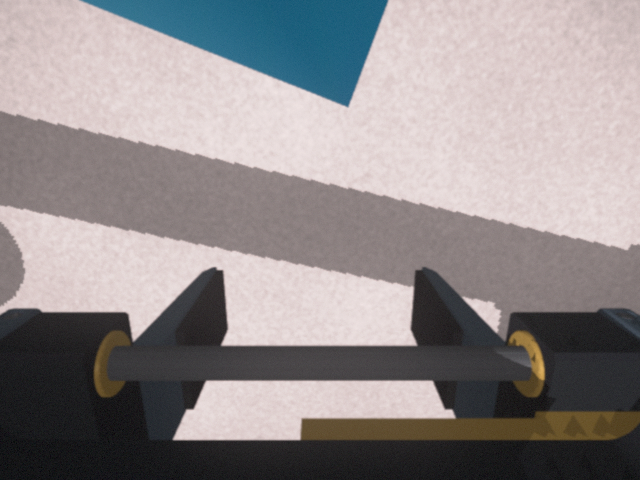

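Run:
```python
import cv2,numpy as np
t=cv2.imread("pics/top0.png");s=cv2.imread("pics/side0.png")
a=cv2.resize(t[215:325,190:350],None,fx=5,fy=5,interpolation=cv2.INTER_CUBIC)
b=cv2.resize(t[215:325,320:520],None,fx=4,fy=4,interpolation=cv2.INTER_CUBIC)
c=cv2.resize(s[130:300,310:480],None,fx=3.5,fy=3.5,interpolation=cv2.INTER_CUBIC)
cv2.imwrite("pics/a.png",a);cv2.imwrite("pics/b.png",b);cv2.imwrite("pics/c.png",c)
```

```text
(no output)
```

View pics/a.png

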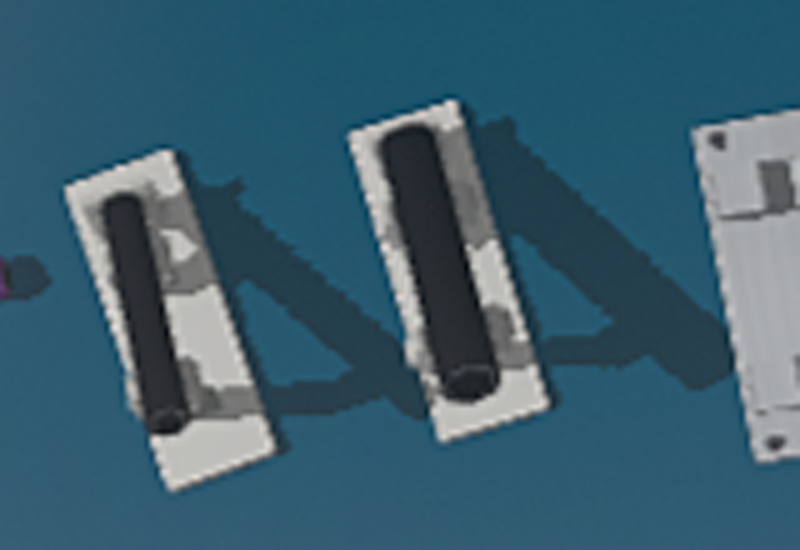

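View pics/b.png

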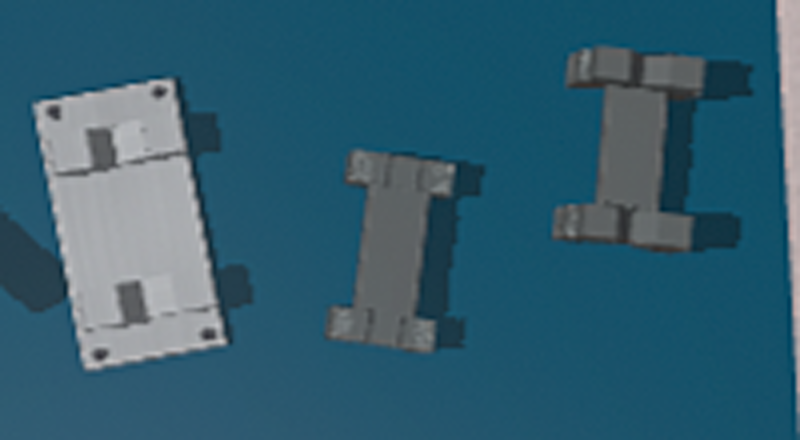

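View pics/c.png

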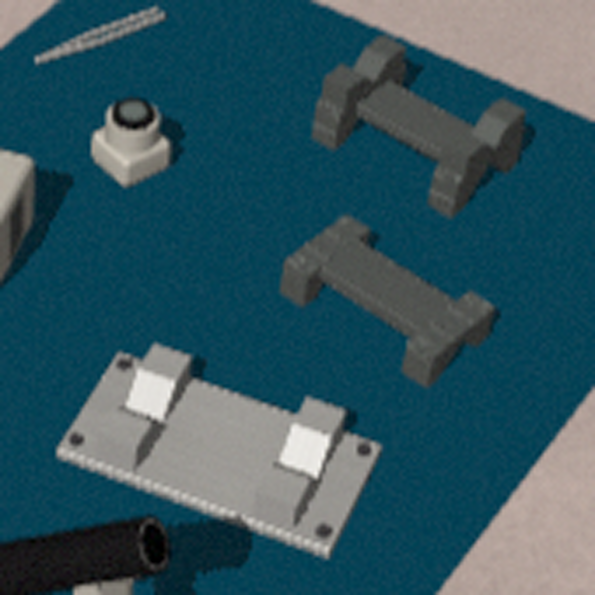

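```bash
cat > h.py <<'E'
from workcell import state, vision, job, env
import cv2,numpy as np,json
def save(name,tag):
    s=state(); m=vision.camera_model(name); im=vision.grab_frame(name)[:,:,::-1].copy()
    cv2.imwrite(f"pics/{tag}.png",im); json.dump({"fov_y":m["fov_y"],"cx":m["cx"],"cy":m["cy"],"E":np.array(m["extrinsics"]).tolist(),"ee":list(s["ee_pos"]),"rot":list(s["ee_rot"])},open(f"pics/{tag}.json","w"))
    return im
def model(tag):
    m=json.load(open(f"pics/{tag}.json")); m["E"]=np.array(m["E"]); m["f"]=240/np.tan(np.radians(m["fov_y"]/2)); return m
def ray(m,u,v):
    d=np.array([(u-m["cx"])/m["f"],-(v-m["cy"])/m["f"],-1.]); R=m["E"][:3,:3]; t=m["E"][:3,3]
    w=R.T@d; return -R.T@t, w/np.linalg.norm(w)
def plane(m,u,v,z):
    o,d=ray(m,u,v); return o+d*(z-o[2])/d[2]
def proj(m,P):
    p=m["E"][:3,:3]@np.asarray(P,float)+m["E"][:3,3]; return m["cx"]+m["f"]*p[0]/-p[2], m["cy"]-m["f"]*p[1]/-p[2]
def tri(obs):
    A=np.zeros((3,3));b=np.zeros(3);L=[]
    for m,u,v in obs:
        o,d=ray(m,u,v);P=np.eye(3)-np.outer(d,d);A+=P;b+=P@o;L.append((o,d))
    X=np.linalg.solve(A,b); return X,[float(np.linalg.norm((np.eye(3)-np.outer(d,d))@(X-o))) for o,d in L]
E
python3 - <<'E'
from h import *
for n in("side","top"): save(n,n+"1")
T=model("top1");S=model("side1")
b=lambda u,v,z:plane(T,320+u/4,215+v/4,z).round(1)
a=lambda u,v,z:plane(T,190+u/5,215+v/5,z).round(1)
print("cradle",[b(*p,10) for p in((35,103),(178,78),(228,343),(88,368))])
print("keeper",[b(*p,34) for p in((348,152),(455,162),(435,350),(328,338))])
print("saddle web",[b(*p,37) for p in((605,88),(668,94),(660,210),(597,205))])
print("thick",a(408,130,41),a(470,385,149)); print("thin",a(122,200,46),a(168,420,149))
print("purple ignored; base proj",proj(T,[0,0,0]),proj(S,[0,0,0]))
print("fid mat corner tri", tri([(T,181,142),(S,95,321)]),tri([(T,511,143),(S,351,111)]),tri([(T,519,332),(S,522,183)]),tri([(T,174,332),(S,299,477)]))
E
```

```text
cradle [array([576.8,  52.7,  10. ]), array([596.5, -58.6,  10. ]), array([392.1, -94.2,  10. ]), array([373.1,  12.9,  10. ])]
keeper [array([ 536.3, -185.2,   34. ]), array([ 528.7, -266.6,   34. ]), array([ 386.6, -247.2,   34. ]), array([ 395.6, -166.8,   34. ])]
saddle web [array([ 585.2, -382.3,   37. ]), array([ 580.6, -430.3,   37. ]), array([ 491.9, -420.3,   37. ]), array([ 495.7, -372.6,   37. ])]
thick [572.1 227.6  41. ] [414.9 182.1 149. ]
thin [528.8 399.6  46. ] [395.4 350.7 149. ]
purple ignored; base proj (np.float64(346.9931650066498), np.float64(433.6858526513351)) (np.float64(554.3411055427057), np.float64(365.0377773575369))
fid mat corner tri (array([898.03449367, 526.15115912,  -5.07605971]), [0.683636478650061, 0.68363647865008]) (array([ 901.49015846, -537.22072385,  -13.66807811]), [3.0655957465380888, 3.065595746537919]) (array([ 2.98986507e+02, -5.27026869e+02, -3.60804272e-01]), [1.4405635883590377, 1.44056358835884]) (array([298.65139248, 527.0734314 ,  -3.67697169]), [1.5649384972461717, 1.5649384972461102])
```

```bash
cat >> h.py <<'E'
from scipy.spatial.transform import Rotation as Ro
def Rt(rot): return Ro.from_euler('xyz',rot,degrees=True).as_matrix()
def go(P,yaw=None):
    """shift in tool cm to world TCP P, turn"""
    s=state();R=Rt(s["ee_rot"]);d=R.T@(np.array(P)-s["ee_pos"])/10
    y=np.degrees(np.arctan2(R[1,0],R[0,0]))
    t=None if yaw is None else -((yaw-y+180)%360-180)
    print("t",round(s["time_s"],2),"ee",s["ee_pos"].round(1),"yaw",round(y,2),"shift cm",d.round(2),"turn",None if t is None else round(t,2),"tilt",(R[:,1]).round(4),"F",s["force"].round(1),"w",round(s["gripper_width"],1))
E
python3 - <<'E'
from h import *
im=save("wrist","w1");m=model("w1");R=Rt(m["rot"])
E=m["E"];C=-E[:3,:3].T@E[:3,3];print("cam in tool",R.T@(C-np.array(m["ee"])),"look",R.T@-E[2,:3], "right",R.T@E[0,:3])
go([430,-300,330],-80)
E
```

```text
cam in tool [   0.39749445 -169.03362219   85.73204232] look [ 0.00104725  0.9539934  -0.29982578] right [ 9.99999449e-01 -9.75565950e-04  3.88788716e-04]
t 0.3 ee [ 201.9 -538.2  213.7] yaw -69.44 shift cm [-14.3  -11.62  29.73] turn 10.56 tilt [-1.e-04  5.e-04 -1.e+00] F [ 0.   0.2 -0.4] w 91.3
```

```bash
python3 -m handwheel '[[9,[-14,-11.5,30],10.5],[9,[-14,-11.5,30],10.5],[9,[-14,-11.5,30],10.5],[9,[-14,-11.5,30],10.5],[9,[-14,-11.5,30],10.5],[9,[-14,-11.5,30],10.5],[9,[-14,-11.5,30],10.5],[9,[-14,-11.5,30],10.5],[9,[-14,-11.5,30],10.5],[9,[-14,-11.5,30],10.5]]'
python3 - <<'E'
from h import *
save("wrist","w2");go([430,100,330],-80)
E
```

```text
time_s: 1.3
ee_pos: [432.8, -302.3, 328.1]
ee_rot: [-90.1, 0.1, -80.0]
force: [-0.1, -1.1, 0.1]
gripper_width: 90.3
t 1.35 ee [ 432.5 -302.6  328. ] yaw -80.03 shift cm [-39.7   -0.16   6.72] turn -0.03 tilt [-0.0018  0.001  -1.    ] F [-0.1  0.2  0.2] w 89.9
```

View pics/w2.png

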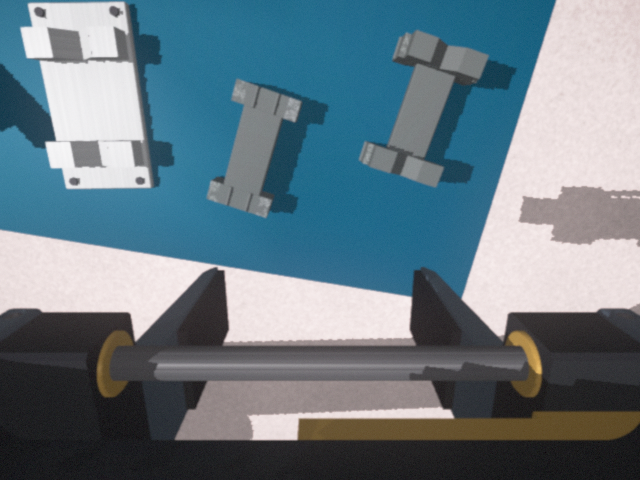

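```bash
python3 -m handwheel '[[9,[-36,0,6],0],[9,[-36,0,6],0],[9,[-36,0,6],0],[9,[-36,0,6],0],[9,[-36,0,6],0],[9,[-36,0,6],0],[9,[-36,0,6],0],[9,[-36,0,6],0],[9,[-36,0,6],0],[9,[-36,0,6],0]]'
python3 - <<'E'
from h import *
save("wrist","w3");go([430,100,330],-80)
E
```

```text
time_s: 2.35
ee_pos: [429.2, 61.1, 328.0]
ee_rot: [-90.1, 0.0, -80.1]
force: [0.0, -0.2, 0.1]
gripper_width: 90.0
t 2.4 ee [429.3  60.8 328.1] yaw -80.15 shift cm [-3.84 -0.19  0.74] turn -0.15 tilt [-2.4e-03  2.0e-04 -1.0e+00] F [ 0.5 -0.3 -0.3] w 90.1
```

View pics/w3.png

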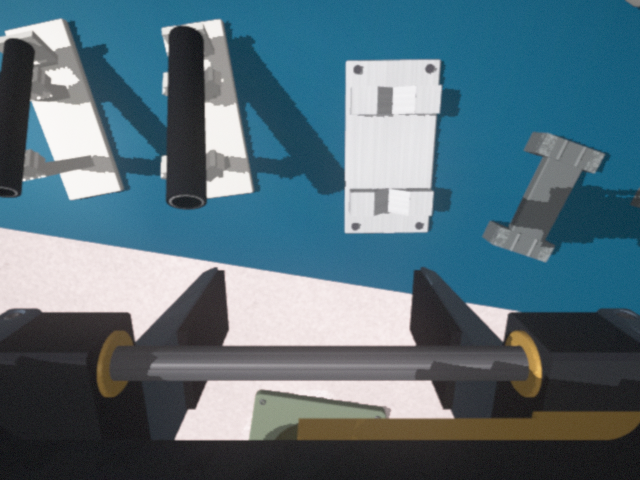

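```bash
python3 -m handwheel '[[9,[-18,0,3],0],[9,[-18,0,3],0],[9,[-18,0,3],0],[9,[-18,0,3],0],[9,[-18,0,3],0],[9,[-18,0,3],0],[9,[-18,0,3],0]]'
python3 - <<'E'
from h import *
save("wrist","w4");go([430,100,330],-80)
E
```

```text
time_s: 3.1
ee_pos: [428.5, 241.5, 328.1]
ee_rot: [-90.1, -0.0, -80.3]
force: [-0.2, 0.4, 0.5]
gripper_width: 90.2
t 3.15 ee [428.4 241.5 328.3] yaw -80.31 shift cm [13.98 -0.17 -2.23] turn -0.31 tilt [-2.2e-03 -3.0e-04 -1.0e+00] F [ 0.5 -0.2  0.8] w 90.0
```

View pics/w4.png

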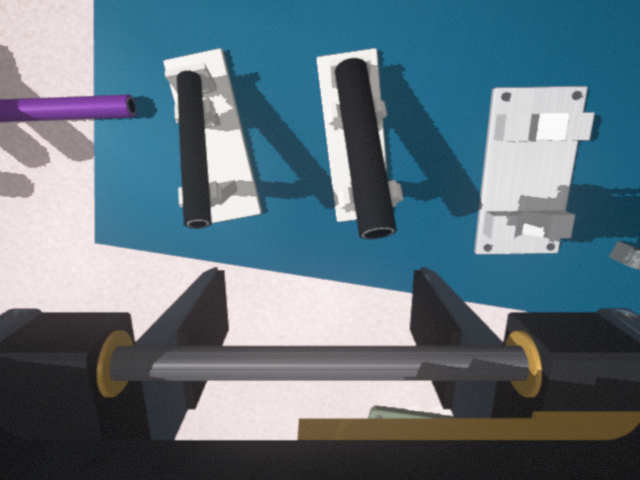

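```bash
cat >> h.py <<'E'
def blob(tag,u,v,r=6):
    g=cv2.cvtColor(cv2.imread(f"pics/{tag}.png"),cv2.COLOR_BGR2GRAY).astype(float)
    for _ in range(3):
        iu,iv=int(round(u)),int(round(v));w=g[iv-r:iv+r+1,iu-r:iu+r+1]; wt=np.clip(np.median(w)-35-w,0,None)
        yy,xx=np.mgrid[iv-r:iv+r+1,iu-r:iu+r+1]; u,v=(wt*xx).sum()/wt.sum(),(wt*yy).sum()/wt.sum()
    return u,v
def tubeplane(tag,roi):
    x0,y0,x1,y1=roi;m=model(tag);im=cv2.imread(f"pics/{tag}.png").astype(int)
    k=((im.max(2)<60)&(im[:,:,0]-im[:,:,2]<22)).astype(np.uint8);q=np.zeros_like(k);q[y0:y1,x0:x1]=k[y0:y1,x0:x1]
    q=cv2.morphologyEx(q,cv2.MORPH_OPEN,np.ones((3,3)))
    c=max(cv2.findContours(q,cv2.RETR_EXTERNAL,cv2.CHAIN_APPROX_NONE)[0],key=cv2.contourArea)[:,0].astype(float)
    M=c.mean(0);a=np.linalg.svd(c-M)[2][0] if len(c)<3000 else None
    if a[1]<0:a=-a
    n=np.array([-a[1],a[0]]);s=(c-M)@a;t=(c-M)@n;L=[]
    lo,hi=s.min(),s.max()
    ns=[]
    for sg in(-1,1):
        sel=(s>lo+.18*(hi-lo))&(s<hi-.18*(hi-lo))&(t*sg>0);p=c[sel]
        vx,vy,px,py=cv2.fitLine(p.astype(np.float32),cv2.DIST_HUBER,0,.01,.01).ravel()
        off=sg*0.5*n  # contour pixel centre -> edge
        A=np.array([px,py])+off;B=A+100*np.array([vx,vy])
        N=np.cross(ray(m,*A)[1],ray(m,*B)[1]);N/=np.linalg.norm(N);
        if vy<0:N=-N
        ns.append(N)
    N=ns[0]+ns[1];N/=np.linalg.norm(N)
    half=np.degrees(np.arccos(np.clip(ns[0]@ns[1],-1,1)))/2
    o=ray(m,0,0)[0]; return o,N,half,(M+a*lo).round(1),(M+a*hi).round(1)
def axis(p1,p2):
    d=np.cross(p1[1],p2[1]);d/=np.linalg.norm(d)
    if d[2]<0:d=-d
    A=np.array([p1[1],p2[1],d]);P=np.linalg.solve(A,[p1[1]@p1[0],p2[1]@p2[0],d@p1[0]]);return P,d
def at_z(P,d,z): return P+d*(z-P[2])/d[2]
E
python3 - <<'E'
from h import *
H={"w2":[(40,13),(116,12),(75,181),(140,181)],"w3":[(359,69),(430,69),(356,226),(422,226)],"w4":[(506,97),(577,96),(488,247),(550,246)]}
X=[]
for i in range(4):
    obs=[(model(t),*blob(t,*H[t][i])) for t in H]; x,e=tri(obs);X.append(x);print(x.round(1),np.round(e,1),[np.round(o[1:],1).tolist() for o in obs])
X=np.array(X);print("cradle c",X.mean(0).round(1)); v=(X[0]+X[1]-X[2]-X[3]);w=X[0]+X[2]-X[1]-X[3];print("yaw",np.degrees(np.arctan2(v[1],v[0])),np.degrees(np.arctan2(w[1],w[0]))-90,np.linalg.norm(v)/2,np.linalg.norm(w)/2)
for n,r3,r4 in(("thick",(160,15,215,215),(325,50,405,245)),("thin",(0,30,40,205),(170,60,220,235))):
    a=tubeplane("w3",r3);b=tubeplane("w4",r4);P,d=axis(a,b)
    print(n,a[2:],b[2:],"d",d.round(3),"elev",np.degrees(np.arcsin(d[2])).round(1),"yaw",np.degrees(np.arctan2(d[1],d[0])).round(1),"z95",at_z(P,d,95).round(1))
    for q in(a,b):
        dist=abs((P-q[0])-((P-q[0])@d)*d);print(" radius est",np.linalg.norm(dist)*np.sin(np.radians(q[2])))
E
```

```text
[573.7  39.4   7.9] [0.3 0.4 0.3] [[40.7, 12.2], [357.5, 69.2], [505.7, 96.2]]
[589.2 -43.1   8.5] [0.3 0.3 0.2] [[115.1, 11.2], [429.6, 68.2], [576.4, 95.0]]
[387.    4.3   8.8] [0.1 0.2 0.1] [[74.3, 180.9], [355.1, 225.9], [487.3, 247.2]]
[402.3 -78.    9.5] [0.1 0.6 0.4] [[139.9, 180.3], [419.0, 225.9], [550.3, 246.2]]
cradle c [488.  -19.4   8.7]
yaw 10.614441230343157 10.583535989161419 190.0509003417779 83.87599611701677
thick (np.float64(2.782300392572751), array([185.2,  26.9]), array([186.7, 198.2])) (np.float64(2.727506520677337), array([349.4,  59.1]), array([377.2, 229.7])) d [-0.779 -0.244  0.578] elev 35.3 yaw -162.6 z95 [491.9 205.2  95. ]
 radius est 16.675219939772848
 radius est 16.711784007849328
thin (np.float64(2.283087549271765), array([17.5, 39.1]), array([ 10.2, 191.6])) (np.float64(1.4646216969549195), array([188.1,  71.7]), array([197.9, 219.7])) d [-0.811 -0.284  0.511] elev 30.8 yaw -160.7 z95 [456.6 374.9  95. ]
 radius est 17.586498448140162
 radius est 9.619254202190792
```

Run:
```python
from h import *
for t,r in(("w3",(150,0,270,220)),("w4",(150,40,410,250))):
    im=cv2.imread(f"pics/{t}.png");x0,y0,x1,y1=r
    cv2.imwrite(f"pics/z{t}.png",cv2.resize(im[y0:y1,x0:x1],None,fx=(3 if t=="w4" else 2.7),fy=(2.8 if t=="w4" else 2.7),interpolation=cv2.INTER_CUBIC) if 0 else cv2.resize(im[y0:y1,x0:x1],None,fx=2.7,fy=2.7,interpolation=cv2.INTER_CUBIC))
c=np.array([491.9,205.2,95]);d=np.array([-0.779,-0.244,.578])
for t in("w3","w4"): print(t,[np.round(proj(model(t),c+k*d),1) for k in(-95,0,95)])
print(tri([(model("w3"),186.5,201),(model("w4"),377.5,233)]))
```

```text
w3 [array([186.2,  40.5]), array([186.3, 115.9]), array([186.4, 203.7])]
w4 [array([351. ,  71.3]), array([363.6, 147.1]), array([378.3, 235. ])]
(array([419.52363203, 182.75080662, 147.83790246]), [0.3431366636719984, 0.34313666367187196])
```

View pics/zw4.png

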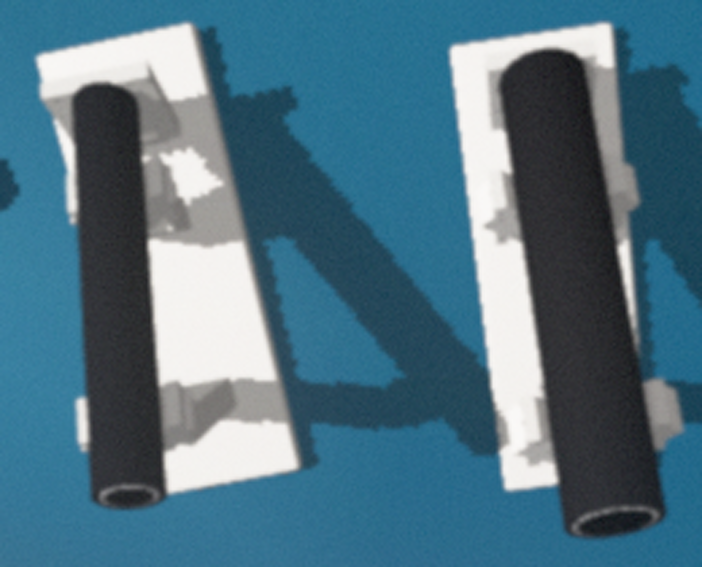

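View pics/zw3.png

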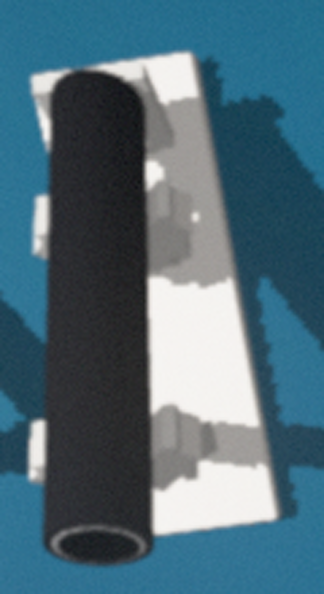

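Run:
```python
from h import *
go([492.5,205.5,76],-72.6)
```

```text
t 3.15 ee [428.4 241.5 328.3] yaw -80.31 shift cm [ 4.63 25.21  5.77] turn -7.71 tilt [-2.2e-03 -3.0e-04 -1.0e+00] F [ 0.5 -0.2  0.8] w 90.0
```

```bash
python3 -m handwheel '[[9.1,[4.6,4,5.8],-7.7],[9.1,[4.6,8,5.8],-7.7],[9.1,[4.6,12.5,5.8],-7.7],[9.1,[4.6,12.5,5.8],-7.7],[9.1,[4.6,12.5,5.8],-7.7]]'
python3 - <<'E'
from h import *
save("wrist","w5");go([492.5,205.5,76],-72.6)
E
```

```text
time_s: 3.65
ee_pos: [492.6, 204.7, 202.6]
ee_rot: [-90.3, 0.0, -72.7]
force: [-0.4, 0.3, -0.4]
gripper_width: 91.4
t 3.7 ee [493.7 205.7 204.7] yaw -72.67 shift cm [-1.000e-02  1.287e+01 -1.100e-01] turn -0.07 tilt [-6.e-04  5.e-04 -1.e+00] F [-0.1 -0.3  0.9] w 91.1
```

View pics/w5.png

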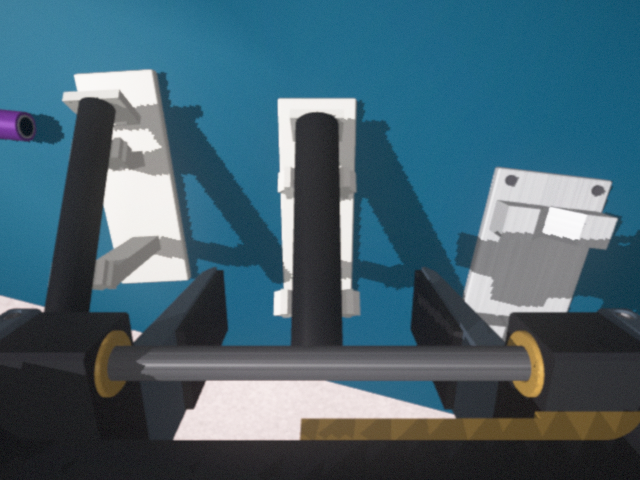

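```bash
python3 -m handwheel '[[9.1,[0,4,0],0],[9.1,[0,8,0],0],[9.1,[0,11,0],0],[9.1,[0,12.9,0],0],[9.1,[0,12.9,0],0],[3,[0,12.9,0],0],[3,[0,12.9,0],0],[3,[0,12.9,0],0],[3,[0,12.9,0],0],[3,[0,12.9,0],0]]' 20
python3 - <<'E'
from h import *
go([492.5,205.5,76],-72.6)
E
```

```text
time_s: 4.7
ee_pos: [493.9, 205.8, 76.2]
ee_rot: [-90.0, 0.0, -72.7]
force: [-0.0, 0.2, 0.6]
gripper_width: 53.8
t 4.7 ee [493.9 205.8  76.2] yaw -72.67 shift cm [-0.01  0.02 -0.14] turn -0.07 tilt [ 3.e-04  9.e-04 -1.e+00] F [-0.   0.2  0.6] w 53.8
```

Fingers still closing; continue.

```bash
python3 -m handwheel '[[3,[0,0,0],0],[3,[0,0,0],0],[3,[0,0,0],0],[3,[0,0,0],0]]' 20; python3 -m handwheel '[[3,[0,0,0],0],[3,[0,0,0],0],[3,[0,-1,0],0],[3,[0,-2,0],0],[3,[0,-4,0],0],[3,[0,-6,0],0],[3,[0,-6,0],0]]' 20
python3 - <<'E'
from h import *
save("wrist","w6");save("side","s6");go([492.5,205.5,76],-72.6)
E
```

```text
time_s: 5.1
ee_pos: [493.9, 206.9, 76.4]
ee_rot: [-89.9, 0.1, -72.7]
force: [-2.4, 5.6, 0.5]
gripper_width: 35.4
time_s: 5.8
ee_pos: [495.9, 207.1, 139.6]
ee_rot: [-89.6, 0.1, -72.7]
force: [0.5, 0.3, -2.1]
gripper_width: 35.8
t 5.9 ee [493.8 206.4 136.6] yaw -72.71 shift cm [ 0.06  6.06 -0.16] turn -0.11 tilt [ 9.0e-04  2.6e-03 -1.0e+00] F [ 0.4 -0.7 -3. ] w 35.6
```

View pics/w6.png

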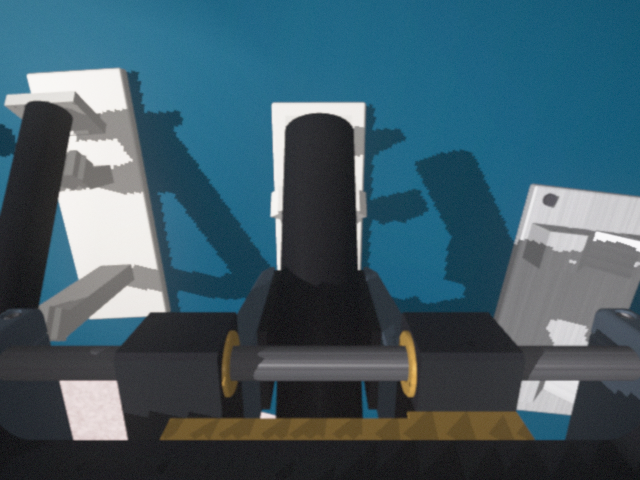

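View pics/s6.png

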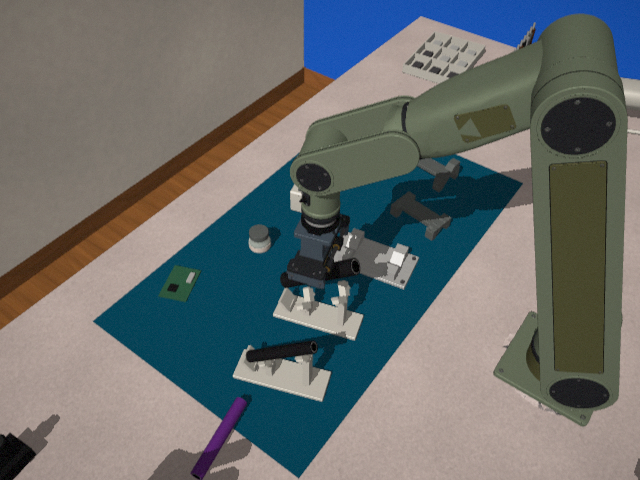

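```bash
python3 - <<'E'
from h import *
go([488,-19.4,140],-79.4)
E
python3 -m handwheel '[[3,[3,-2.5,0],0],[3,[7,-2.5,0.5],1],[3,[12,-2.5,1.5],3],[3,[17,-2,2.5],5],[3,[21,-1,4],6.7],[3,[21.5,-0.5,6],6.7],[3,[21.5,-0.5,6.2],6.7],[3,[21.5,-0.5,6.2],6.7]]' 20
python3 - <<'E'
from h import *
go([488,-19.4,100],-79.4)
E
```

```text
t 5.9 ee [493.8 206.4 136.6] yaw -72.71 shift cm [21.39 -0.4  -7.26] turn 6.69 tilt [ 9.0e-04  2.6e-03 -1.0e+00] F [ 0.4 -0.7 -3. ] w 35.6
time_s: 6.7
ee_pos: [615.8, 19.6, 139.6]
ee_rot: [-90.1, 0.2, -79.4]
force: [-0.4, -0.3, -3.5]
gripper_width: 35.5
t 6.7 ee [615.8  19.6 139.6] yaw -79.42 shift cm [  1.5    3.99 -13.27] turn -0.02 tilt [-0.003   0.0027 -1.    ] F [-0.4 -0.3 -3.5] w 35.5
```

```bash
python3 -m handwheel '[[3,[0.5,0,-4],0],[3,[1,0,-8],0],[3,[1.5,0,-12],0],[3,[1.5,0,-13.3],0],[3,[1.5,0,-13.3],0],[3,[1.5,0,-13.3],0]]' 20
python3 - <<'E'
from h import *
save("wrist","w7");go([488,-19.4,75],-79.4)
E
```

```text
time_s: 7.3
ee_pos: [488.8, -19.0, 140.6]
ee_rot: [-90.0, 0.2, -79.4]
force: [-0.8, 0.3, -2.5]
gripper_width: 35.7
t 7.35 ee [489.3 -19.  140.4] yaw -79.36 shift cm [ 0.03  6.54 -0.13] turn 0.04 tilt [-4.0e-04  2.7e-03 -1.0e+00] F [ 0.3  0.5 -2.6] w 35.7
```

View pics/w7.png

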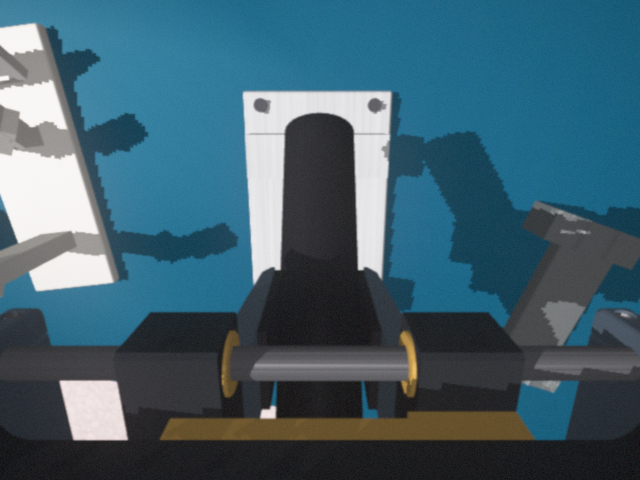

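```bash
python3 -m handwheel '[[3,[0,3,-0.1],0],[3,[0,5,-0.1],0],[3,[0,6,-0.1],0],[3,[0,6.5,-0.1],0],[3,[0,7,-0.1],0],[3,[0,7.5,-0.1],0],[3,[0,8,-0.1],0]]' 12
python3 - <<'E'
from h import *
save("wrist","w8");save("side","s8");go([488,-19.4,21],-79.4)
E
```

```text
time_s: 8.05
ee_pos: [488.8, -18.7, 60.9]
ee_rot: [-89.9, 0.2, -79.4]
force: [-0.4, 2.6, 0.0]
gripper_width: 35.7
t 8.15 ee [489.4 -18.8  60.6] yaw -79.36 shift cm [ 0.05  3.96 -0.16] turn 0.04 tilt [ 0.002  0.003 -1.   ] F [ 1.4  2.9 -1.3] w 35.8
```

```bash
python3 -c "
import cv2
a=cv2.imread('pics/s8.png')[200:320,300:440];cv2.imwrite('pics/s8z.png',cv2.resize(a,None,fx=5,fy=5,interpolation=2))"
```

```text
(no output)
```

View pics/s8z.png

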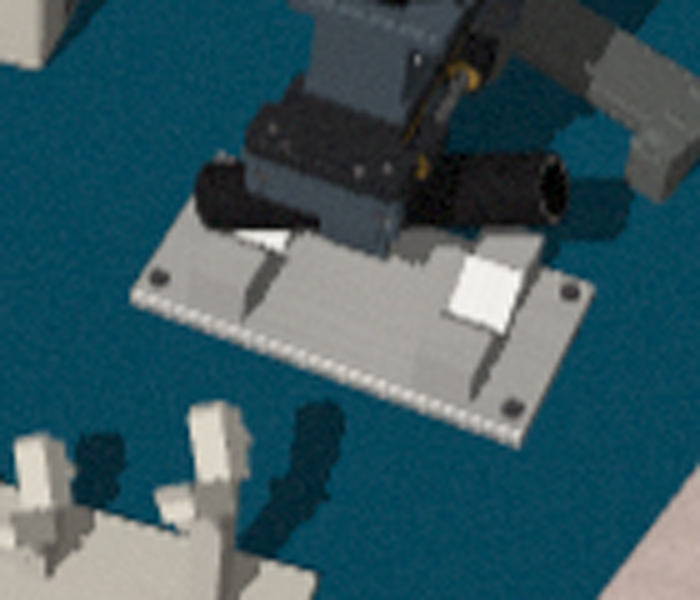

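```bash
python3 -m handwheel '[[3,[0.05,0.5,-0.1],0],[3,[0.05,1,-0.1],0],[3,[0.05,1.5,-0.1],0],[3,[0.05,2,-0.1],0],[3,[0.05,2.5,-0.1],0],[3,[0.05,3,-0.1],0],[3,[0.05,3.4,-0.1],0]]' 12
python3 - <<'E'
from h import *
go([488,-19.4,21],-79.4)
E
```

```text
time_s: 8.85
ee_pos: [488.0, -19.3, 25.9]
ee_rot: [-89.9, 0.2, -79.4]
force: [-3.3, 2.0, -0.7]
gripper_width: 36.1
t 8.85 ee [488.  -19.3  25.9] yaw -79.36 shift cm [ 0.01  0.49 -0.01] turn 0.04 tilt [ 7.0e-04  3.1e-03 -1.0e+00] F [-3.3  2.  -0.7] w 36.1
```

```bash
python3 -m handwheel '[[3,[0,0.2,0],0],[3,[0,0.4,0],0],[3,[0,0.55,0],0],[3,[0,0.65,0],0],[3,[0,0.7,0],0]]' 12
python3 - <<'E'
from h import *
go([488,-19.4,21],-79.4);save("side","s9");save("wrist","w9")
import cv2
a=cv2.imread('pics/s9.png')[200:320,300:440];cv2.imwrite('pics/s9z.png',cv2.resize(a,None,fx=5,fy=5,interpolation=2))
E
```

```text
time_s: 9.35
ee_pos: [487.6, -17.9, 20.0]
ee_rot: [-89.9, 0.3, -79.4]
force: [-6.3, 8.4, 15.5]
gripper_width: 35.6
t 9.35 ee [487.6 -17.9  20. ] yaw -79.42 shift cm [ 0.16 -0.1   0.02] turn -0.02 tilt [-1.0e-04  5.4e-03 -1.0e+00] F [-6.3  8.4 15.5] w 35.6
```

View pics/s9z.png

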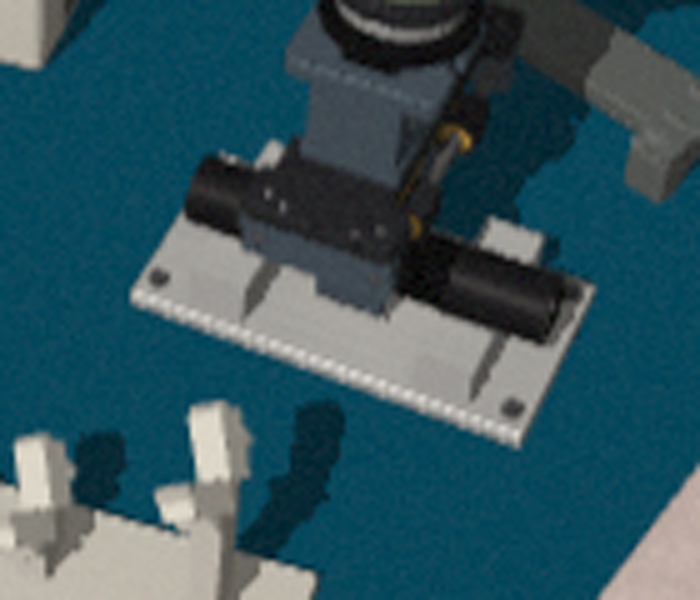

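```bash
python3 -m handwheel '[[4,[0,-0.1,0],0],[5,[0,-0.1,0],0],[6,[0,-0.1,0],0],[7,[0,-0.1,0],0],[7,[0,-0.1,0],0],[7,[0,-0.1,0],0],[8,[0,-4,0],0],[9,[0,-9,0],0],[9,[0,-14,0],0],[9,[0,-18,0],0]]' 12
python3 - <<'E'
from h import *
go([430,-300,200],-100);save("side","s10");save("wrist","w10");save("top","t10")
a=cv2.imread('pics/s10.png')[200:320,300:440];cv2.imwrite('pics/s10z.png',cv2.resize(a,None,fx=5,fy=5,interpolation=2))
E
```

```text
time_s: 10.45
ee_pos: [488.0, -19.0, 202.9]
ee_rot: [-89.8, 0.3, -79.4]
force: [0.6, -0.6, -0.4]
gripper_width: 89.7
t 10.45 ee [488.  -19.  202.9] yaw -79.42 shift cm [ 26.56   0.13 -10.86] turn 20.58 tilt [ 0.0029  0.0051 -1.    ] F [ 0.6 -0.6 -0.4] w 89.7
```

View pics/w10.png

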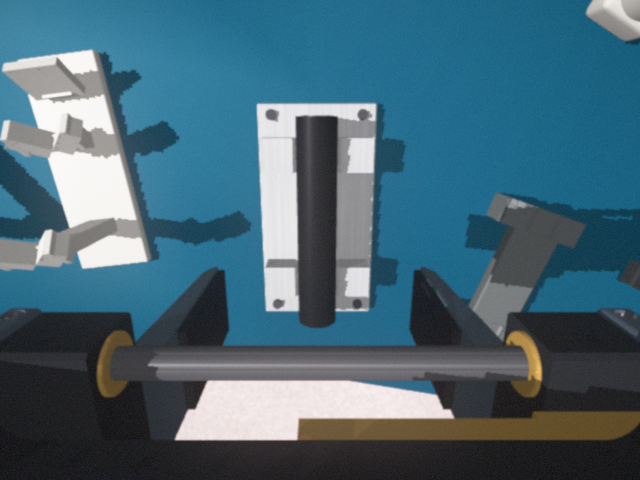

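Run:
```python
from h import *
m=model("w10")
X=[]
for p in((271,115),(363,115),(278,304),(357,304)):
    q=blob("w10",*p); X.append(plane(m,*q,10)); print(q,X[-1].round(1))
print("plate c",np.mean(X,0).round(1)); c=np.mean(X,0); 
v=X[0]+X[1]-X[2]-X[3];print("yaw",np.degrees(np.arctan2(v[1],v[0])))
e=v/np.linalg.norm(v)
for k in(-95,95):
    for z in(22,40,58): print(k,z,np.round(proj(m,[c[0]+k*e[0],c[1]+k*e[1],z]),1))
o,N,half,l,h=tubeplane("w10",(290,105,345,335)); print(half,l,h)
# intersect axis plane with z=40 at
for k in(-60,0,60):
    P=np.array([c[0]+k*e[0],c[1]+k*e[1],40]); print("lateral offset of tube axis",((o-P)@N).round(2))
```

```text
h.py:33: RuntimeWarning: invalid value encountered in scalar divide
  yy,xx=np.mgrid[iv-r:iv+r+1,iu-r:iu+r+1]; u,v=(wt*xx).sum()/wt.sum(),(wt*yy).sum()/wt.sum()
Traceback (most recent call last):
  File "h.py", line 32, in blob
    iu,iv=int(round(u)),int(round(v));w=g[iv-r:iv+r+1,iu-r:iu+r+1]; wt=np.clip(np.median(w)-35-w,0,None)
              ~~~~~^^^
ValueError: cannot convert float NaN to integer
```

```bash
sed -i 's/np.median(w)-35-w/np.median(w)-thr-w/; s/def blob(tag,u,v,r=6)/def blob(tag,u,v,r=6,thr=35)/' h.py
python3 - <<'E'
from h import *
m=model("w10")
X=[]
for p in((271,115),(363,115),(278,304),(357,304)):
    q=blob("w10",*p,thr=12); X.append(plane(m,*q,10)); print(np.round(q,1),X[-1].round(1))
print("plate c",np.mean(X,0).round(1)); c=np.mean(X,0); 
v=X[0]+X[1]-X[2]-X[3];print("yaw",np.degrees(np.arctan2(v[1],v[0])))
e=v/np.linalg.norm(v)
for k in(-95,95):
    for z in(22,40,58): print(k,z,np.round(proj(m,[c[0]+k*e[0],c[1]+k*e[1],z]),1))
o,N,half,l,h=tubeplane("w10",(290,105,345,335)); print(half,l,h)
for k in(-60,0,60):
    P=np.array([c[0]+k*e[0],c[1]+k*e[1],40]); print("lateral offset of tube axis",((o-P)@N).round(2))
E
```

```text
[270.9 114.3] [573.8  40.2  10. ]
[362.6 114.7] [588.8 -42.2  10. ]
[277.8 303.2] [387.6   4.8  10. ]
[356.8 303.4] [402.7 -77.   10. ]
plate c [488.2 -18.6  10. ]
yaw 10.683272889308917
-95 22 [317.3 308.8]
-95 40 [317.2 317.3]
-95 58 [317.1 326.5]
95 22 [316.7 113.8]
95 40 [316.6 113.3]
95 58 [316.5 112.7]
1.4656178176155632 [327.4 116.8] [320.8 326.2]
lateral offset of tube axis -6.93
lateral offset of tube axis -7.62
lateral offset of tube axis -8.31
```

View pics/s10z.png

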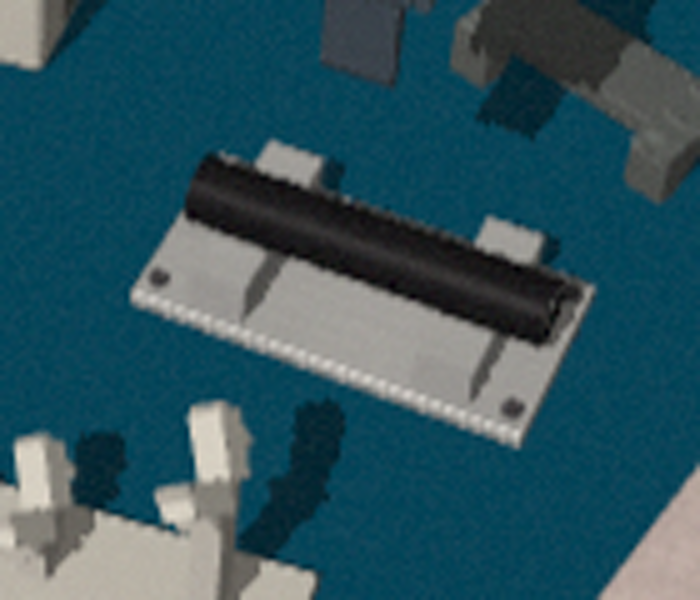

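Run:
```python
from h import *
go([480,-395,250],-96.7)
```

```text
t 10.6 ee [489.3 -19.  202.8] yaw -79.42 shift cm [36.77 -4.91 -7.77] turn 17.28 tilt [ 0.0069  0.0048 -1.    ] F [ 0.4  0.1 -0.8] w 89.6
```

```bash
python3 -m handwheel '[[9,[36.8,-4.9,-7.8],17.3],[9,[36.8,-4.9,-7.8],17.3],[9,[36.8,-4.9,-7.8],17.3],[9,[36.8,-4.9,-7.8],17.3],[9,[36.8,-4.9,-7.8],17.3],[9,[36.8,-4.9,-7.8],17.3],[9,[36.8,-4.9,-7.8],17.3],[9,[36.8,-4.9,-7.8],17.3],[9,[36.8,-4.9,-7.8],17.3]]'
python3 - <<'E'
from h import *
save("wrist","w11");go([480,-395,250],-96.7)
E
```

```text
time_s: 11.5
ee_pos: [478.8, -399.0, 247.3]
ee_rot: [-89.8, 0.3, -97.0]
force: [-0.5, 1.1, -0.7]
gripper_width: 90.2
t 11.55 ee [ 478.9 -396.5  247.2] yaw -96.89 shift cm [-0.17 -0.28  0.1 ] turn -0.19 tilt [ 0.0039  0.0077 -1.    ] F [-0.3  0.6 -1.1] w 90.0
```

View pics/w11.png

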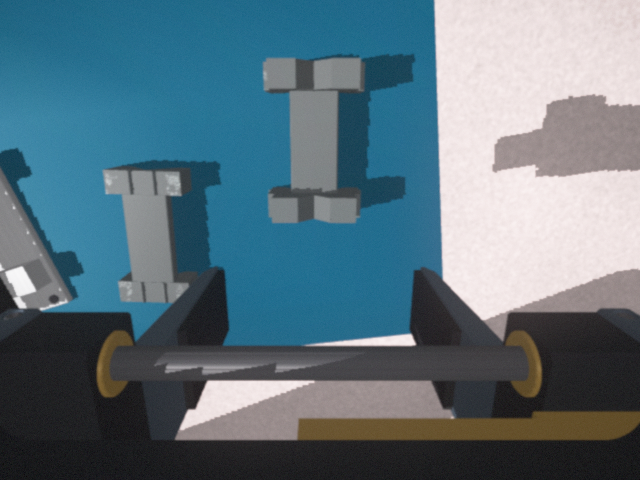

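```bash
python3 -c "
import cv2,numpy as np
a=cv2.imread('pics/w11.png')[45:235,245:385];b=cv2.imread('pics/w2.png')[20:200,350:500]
a=cv2.resize(a,(420,570),interpolation=2);b=cv2.resize(b,None,fx=2.5,fy=2.5,interpolation=2)
c=np.zeros((570,800,3),np.uint8);c[:570,:420]=a;c[:450,425:800]=b;cv2.imwrite('pics/sad.png',c)"
```

```text
(no output)
```

View pics/sad.png

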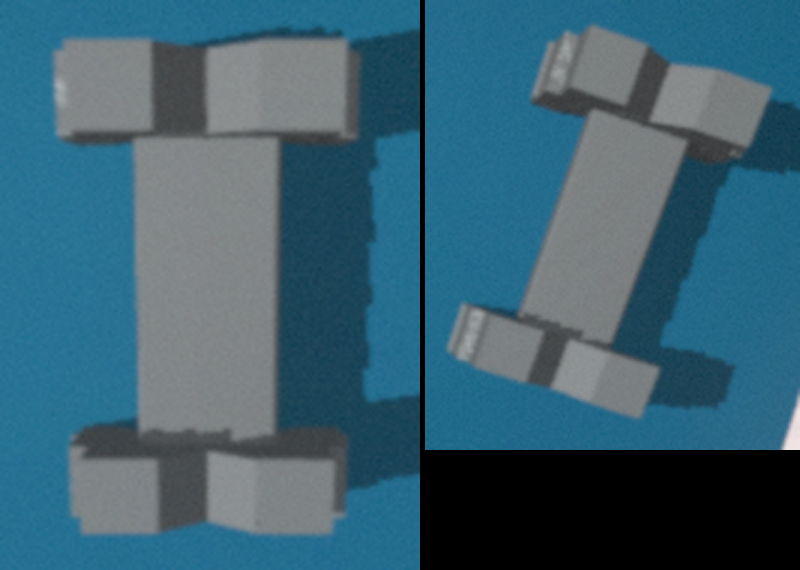

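Run:
```python
from h import *
A=model("w11");B=model("w2")
pa=[(134,140),(280,138),(138,432),(276,436)];pb=[(592,108),(688,143),(520,316),(613,342)]
X=[]
for a,b in zip(pa,pb):
    x,e=tri([(A,245+a[0]/3,45+a[1]/3),(B,350+(b[0]-425)/2.5,20+b[1]/2.5)]);X.append(x);print(x.round(1),np.round(e,1),plane(A,245+a[0]/3,45+a[1]/3,37).round(1))
X=np.array(X)
print("c",X.mean(0)); 
P=np.array([plane(A,245+a[0]/3,45+a[1]/3,37) for a in pa]);print("plane c",P.mean(0)); 
for X in(X,P):
  v=X[0]+X[1]-X[2]-X[3];w=X[0]+X[2]-X[1]-X[3];print("yaw",np.degrees(np.arctan2(v[1],v[0])),np.linalg.norm(v)/2,np.linalg.norm(w)/2)
T=[plane(A,245+a[0]/3,45+a[1]/3,62) for a in((63,40),(347,40),(80,533),(333,533))];print("block top c",np.mean(T,0),[t.round(1) for t in T])
c=P.mean(0);go([c[0],c[1],13],-96.7)
```

```text
[ 591.4 -384.6   33.8] [0.5 0.5] [ 590.7 -385.    37. ]
[ 585.7 -429.9   34.5] [0.3 0.3] [ 585.9 -429.6   37. ]
[ 499.8 -373.3   33.7] [0.7 0.7] [ 501.  -373.3   37. ]
[ 495.  -418.3   39.2] [0.4 0.4] [ 494.2 -418.5   37. ]
c [ 542.97102676 -401.51115499   35.29913772]
plane c [ 542.93894509 -401.61697668   37.        ]
yaw -7.157448368463262 91.94969089734306 45.53796225386389
yaw -7.149276413061385 91.42738886137991 45.30339895762318
block top c [ 541.52672618 -401.46468784   62.        ] [array([ 617.4, -370.6,   62. ]), array([ 607.7, -449.8,   62. ]), array([ 475.3, -352.9,   62. ]), array([ 465.7, -432.6,   62. ])]
t 11.55 ee [ 478.9 -396.5  247.2] yaw -96.89 shift cm [-0.07 23.44  6.35] turn -0.19 tilt [ 0.0039  0.0077 -1.    ] F [-0.3  0.6 -1.1] w 90.0
```

```bash
python3 -m handwheel '[[9,[0,4,4],0.2],[9,[0,8,6.2],0.2],[9,[0,12,6.2],0.2],[9,[0,16,6.2],0.2],[9,[0,20,6.2],0.2],[9,[0,22.5,6.2],0.2],[8,[0,23.5,6.2],0.2],[4,[0,23.5,6.2],0.2],[4,[0,23.5,6.2],0.2],[4,[0,23.5,6.2],0.2]]' 25
python3 - <<'E'
from h import *
go([541.6,-401.5,12],-97.15)
E
```

```text
time_s: 12.55
ee_pos: [542.4, -402.7, 14.4]
ee_rot: [-89.7, 0.4, -97.1]
force: [-1.0, 0.2, 0.0]
gripper_width: 60.9
t 12.55 ee [ 542.4 -402.7   14.4] yaw -97.07 shift cm [-0.11  0.24 -0.09] turn 0.08 tilt [ 0.0067  0.0055 -1.    ] F [-1.   0.2  0. ] w 60.9
```

```bash
python3 -m handwheel '[[4,[-0.1,0.1,0],0],[4,[-0.1,0.1,0],0],[4,[-0.1,0.1,0],0],[4,[-0.1,0.1,0],0],[4,[-0.1,0.1,0],0],[4,[-0.1,0.1,0],0]]' 25
python3 -m handwheel '[[4,[0,-1,0],0],[4,[0,-3,0],0],[4,[0,-7,0],0],[4,[0,-11,0],0],[4,[0,-14,0],0],[4,[0,-14,0],0]]' 25
python3 - <<'E'
from h import *
go([488.2,-18.6,150],-79.35)
E
```

```text
time_s: 13.15
ee_pos: [543.3, -401.5, 15.0]
ee_rot: [-89.5, 0.4, -97.1]
force: [-0.7, 2.6, 6.3]
gripper_width: 45.8
time_s: 13.75
ee_pos: [544.1, -404.3, 160.6]
ee_rot: [-89.0, 0.0, -97.1]
force: [0.3, 0.2, -2.2]
gripper_width: 45.8
t 13.75 ee [ 544.1 -404.3  160.6] yaw -97.1 shift cm [-37.58   0.91 -10.33] turn -17.75 tilt [ 0.0167 -0.0015 -0.9999] F [ 0.3  0.2 -2.2] w 45.8
```

```bash
python3 -m handwheel '[[4,[-37.5,0,-10.3],-17.7],[4,[-37.5,0,-10.3],-17.7],[4,[-37.5,0,-10.3],-17.7],[4,[-37.5,0,-10.3],-17.7],[4,[-37.5,0,-10.3],-17.7],[4,[-37.5,0,-10.3],-17.7],[4,[-37.5,0,-10.3],-17.7],[4,[-37.5,0,-10.3],-17.7],[4,[-37.5,0,-10.3],-17.7],[4,[-37.5,0,-10.3],-17.7]]' 25
python3 - <<'E'
from h import *
save("wrist","w12");go([488.2,-18.6,51],-79.35)
E
```

```text
time_s: 14.75
ee_pos: [487.3, -19.1, 157.9]
ee_rot: [-89.2, -0.3, -79.3]
force: [-1.1, -0.7, -2.9]
gripper_width: 45.7
t 14.8 ee [487.8 -19.9 158.1] yaw -79.37 shift cm [-0.17 10.71 -0.09] turn -0.02 tilt [ 0.0151 -0.0022 -0.9999] F [-0.   0.2 -4.3] w 45.8
```

View pics/w12.png

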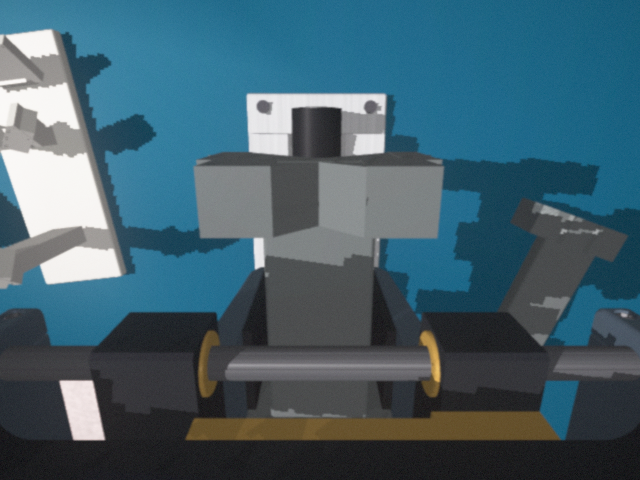

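```bash
python3 -m handwheel '[[4,[-0.2,4,-0.1],0],[4,[-0.2,7,-0.1],0],[4,[-0.2,8.3,-0.1],0],[4,[-0.2,8.3,-0.1],0],[4,[-0.2,8.3,-0.1],0]]' 25
python3 - <<'E'
from h import *
save("side","s13");go([488.2,-18.6,51],-79.35)
a=cv2.imread('pics/s13.png')[180:320,290:450];cv2.imwrite('pics/s13z.png',cv2.resize(a,None,fx=4,fy=4,interpolation=2))
E
```

```text
time_s: 15.3
ee_pos: [488.1, -19.4, 75.1]
ee_rot: [-89.2, -0.3, -79.5]
force: [-0.1, 0.4, -3.0]
gripper_width: 45.7
t 15.35 ee [488.6 -19.2  75.7] yaw -79.46 shift cm [-0.08  2.47 -0.06] turn -0.11 tilt [ 0.0166 -0.0025 -0.9999] F [-0.2  0.1 -3.9] w 46.1
```

View pics/s13z.png

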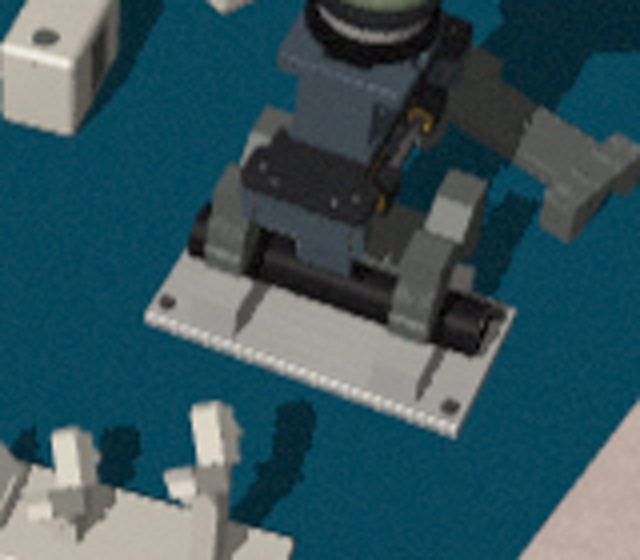

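```bash
python3 -m handwheel '[[4,[-0.1,0.7,0],0],[4,[-0.1,1.3,0],0],[4,[-0.1,1.7,0],0],[4,[-0.1,2.0,0],0],[4,[-0.1,2.2,0],0],[4,[-0.1,2.3,0],0]]' 25
python3 - <<'E'
from h import *
go([488.2,-18.6,51],-79.35)
E
```

```text
time_s: 15.95
ee_pos: [488.7, -18.2, 52.5]
ee_rot: [-89.1, -0.3, -79.4]
force: [-0.9, 0.4, -2.6]
gripper_width: 45.7
t 15.95 ee [488.7 -18.2  52.5] yaw -79.44 shift cm [ 0.03  0.15 -0.06] turn -0.09 tilt [ 0.0164 -0.0025 -0.9999] F [-0.9  0.4 -2.6] w 45.7
```

```bash
python3 -m handwheel '[[4,[0,0.1,0],0],[4,[0,0.2,0],0],[4,[0,0.3,0],0],[4,[0,0.3,0],0]]' 25
python3 - <<'E'
from h import *
go([488.2,-18.6,51],-79.35)
E
```

```text
time_s: 16.35
ee_pos: [489.2, -18.4, 50.9]
ee_rot: [-89.0, -0.3, -79.4]
force: [-1.9, -1.4, 8.2]
gripper_width: 45.4
t 16.35 ee [489.2 -18.4  50.9] yaw -79.45 shift cm [ 0.   -0.01 -0.1 ] turn -0.1 tilt [ 0.0176 -0.0027 -0.9998] F [-1.9 -1.4  8.2] w 45.4
```

```bash
python3 -m handwheel '[[5,[0,0.05,0],0],[6,[0,0,0],0],[7,[0,0,0],0],[7,[0,0,0],0],[7,[0,0,0],0],[7,[0,-3,0],0],[8,[0,-7,0],0],[9,[0,-12,0],0],[9,[0,-16,0],0],[9,[0,-18,0],0]]' 25
python3 - <<'E'
from h import *
save("side","s14");save("wrist","w14");go([456,375,300],-70)
a=cv2.imread('pics/s14.png')[180:320,290:450];cv2.imwrite('pics/s14z.png',cv2.resize(a,None,fx=4,fy=4,interpolation=2))
E
```

```text
time_s: 17.35
ee_pos: [487.5, -18.0, 234.9]
ee_rot: [-88.7, -0.4, -79.4]
force: [-0.4, 0.7, -1.9]
gripper_width: 89.6
t 17.45 ee [487.9 -18.  234.1] yaw -79.45 shift cm [-39.17  -6.79   4.23] turn -9.45 tilt [ 0.025  -0.0031 -0.9997] F [-0.6 -0.1  0.4] w 90.2
```

View pics/s14z.png

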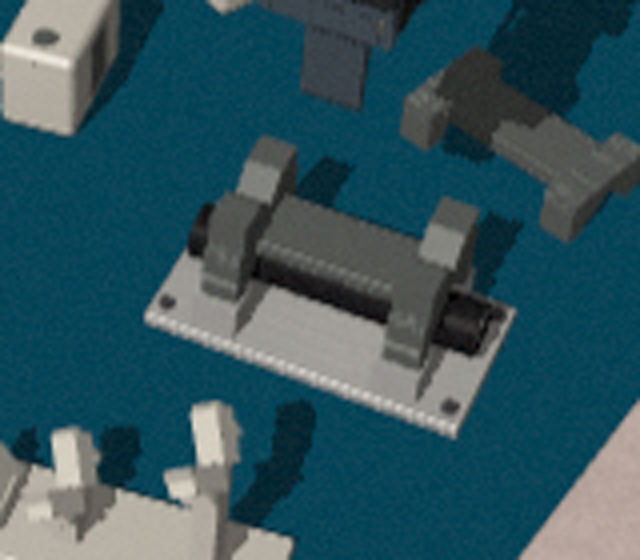

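View pics/w14.png

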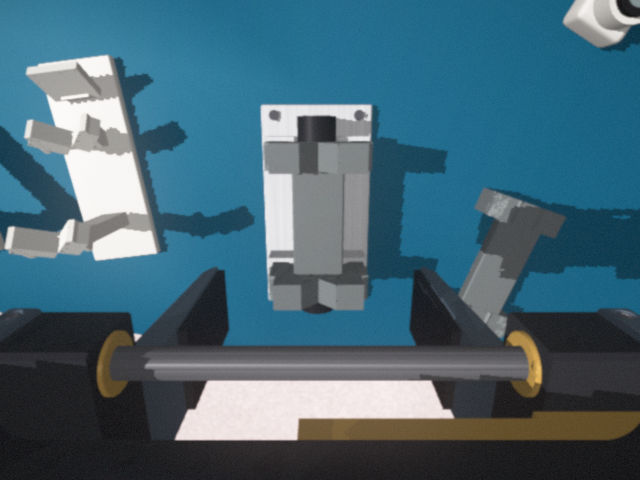

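Run:
```python
from h import *
im=cv2.imread('pics/w14.png')[95:325,250:385];cv2.imwrite('pics/w14z.png',cv2.resize(im,None,fx=2.6,fy=2.6,interpolation=2))
m=model("w14")
X=[]
for p in((274,115),(360,115)):
    q=blob("w14",*p,thr=12);X.append(plane(m,*q,10))
print(np.mean(X,0),"expected",488.2+92.8*np.cos(np.radians(10.65)),-18.6+92.8*np.sin(np.radians(10.65)))
u=np.array([np.cos(np.radians(10.65)),np.sin(np.radians(10.65))]);n=np.array([-u[1],u[0]])
for a in(-72,72):
  for b in(-40,40):
    p=np.array([488.2,-18.6])+a*u+b*n;print(a,b,np.round(np.array(proj(m,[*p,98])),1))
```

```text
[581.33575592  -1.13703268  10.        ] expected 579.401468687106 -1.4497198473368051
-72 -40 [362.6 309.3]
-72 40 [272.1 309.8]
72 -40 [368.1 141.5]
72 40 [265.7 141.7]
```

View pics/w14z.png

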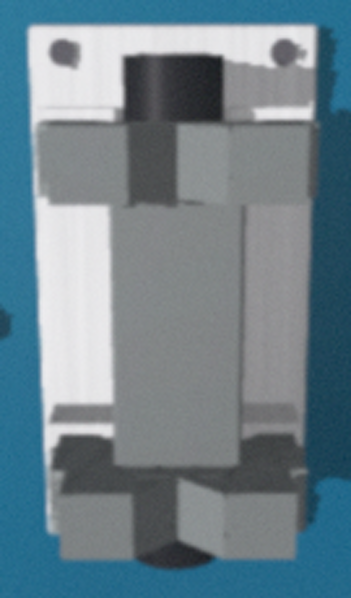

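```bash
python3 -m handwheel '[[9,[-8,-6,4.5],-9],[9,[-39,-7,4.5],-9],[9,[-39,-7,4.5],-9],[9,[-39,-7,4.5],-9],[9,[-39,-7,4.5],-9],[9,[-39,-7,4.5],-9],[9,[-39,-7,4.5],-9],[9,[-39,-7,4.5],-9],[9,[-39,-7,4.5],-9],[9,[-39,-7,4.5],-9]]'
python3 - <<'E'
from h import *
save("wrist","w15");go([456,375,300],-70)
E
```

```text
time_s: 18.45
ee_pos: [458.2, 374.9, 299.8]
ee_rot: [-88.9, -0.7, -70.3]
force: [-0.5, -1.8, -0.4]
gripper_width: 90.2
t 18.5 ee [458.4 373.4 300.1] yaw -70.39 shift cm [-0.23  0.01 -0.18] turn -0.39 tilt [ 0.0224 -0.0061 -0.9997] F [ 0.3 -0.7  0.2] w 90.3
```

View pics/w15.png

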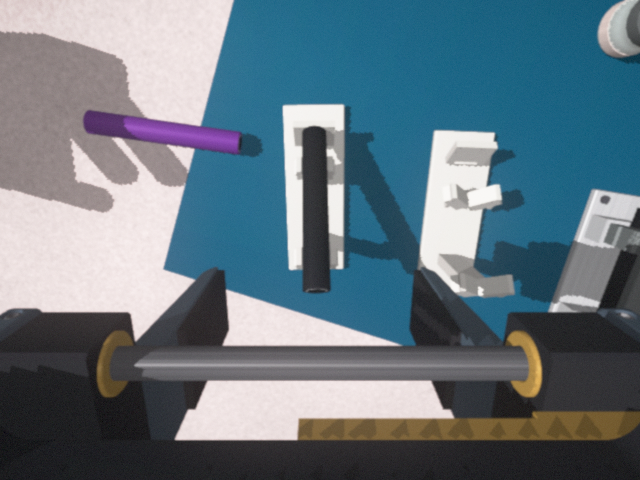

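```bash
cat >> h.py <<'E'
def tubeplane2(tag,rows,ucen,hw=25,thr=62):
    """ per row, find dark run around ucen(row); fit lines to left/right edges"""
    im=cv2.imread(f"pics/{tag}.png").astype(int);m=model(tag);Ls=[];Rs=[]
    for v in rows:
        u=int(round(np.interp(v,[ucen[0][1],ucen[1][1]],[ucen[0][0],ucen[1][0]])))
        dark=lambda x:(im[v,x].max()<thr) or (abs(im[v,x,0]-im[v,x,2])<14 and im[v,x].max()<85)
        l=u
        while dark(l-1) and u-l<hw:l-=1
        r=u
        while dark(r+1) and r-u<hw:r+=1
        if u-l<hw:Ls.append((l-.5,v))
        if r-u<hw:Rs.append((r+.5,v))
    ns=[];info=[]
    for P in(Ls,Rs):
        vx,vy,px,py=map(float,cv2.fitLine(np.float32(P),cv2.DIST_HUBER,0,.01,.01).ravel())
        if vy<0:vx,vy=-vx,-vy
        f=lambda v:px+vx/vy*(v-py);info.append((round(f(rows[0]),1),round(f(rows[-1]),1)))
        N=np.cross(ray(m,f(rows[0]),rows[0])[1],ray(m,f(rows[-1]),rows[-1])[1]);ns.append(N/np.linalg.norm(N))
    N=ns[0]+ns[1];N/=np.linalg.norm(N);half=np.degrees(np.arccos(ns[0]@ns[1]))/2
    return ray(m,0,0)[0],N,half,info
E
python3 - <<'E'
from h import *
a=tubeplane2("w15",range(145,280),((314,130),(316,288)))
b=tubeplane2("w4",range(90,212),((188,75),(197,222)))
print(a[2:],b[2:]);P,d=axis(a,b)
print("d",d.round(3),"elev",np.degrees(np.arcsin(d[2])).round(1),"yaw",np.degrees(np.arctan2(d[1],d[0])).round(1),"z95",at_z(P,d,95).round(1))
for q in(a,b): print("r",np.linalg.norm((P-q[0])-((P-q[0])@d)*d)*np.sin(np.radians(q[2])))
ims=[]
for t,r in(("w15",(270,95,360,305)),("w4",(160,45,270,245))):
    im=cv2.imread(f"pics/{t}.png");x0,y0,x1,y1=r;ims.append(cv2.resize(im[y0:y1,x0:x1],None,fx=2.8,fy=2.8,interpolation=2))
c=np.zeros((600,800,3),np.uint8)
c[:ims[0].shape[0],:ims[0].shape[1]]=ims[0];c[:ims[1].shape[0],300:300+ims[1].shape[1]]=ims[1];cv2.imwrite("pics/thin.png",c)
C=at_z(P,d,95)
for t in("w15","w4"):print([np.round(proj(model(t),C+k*d),1) for k in(-85,0,85)])
E
```

```text
(np.float64(1.9433311717339465), [(302.7, 303.6), (325.5, 329.3)]) (np.float64(1.9141093359615955), [(177.9, 183.8), (201.2, 209.8)])
d [-0.763 -0.286  0.58 ] elev 35.5 yaw -159.5 z95 [460.7 376.   95. ]
r 11.936391411590972
r 11.90888339019539
[array([313.9, 135.6]), array([315.2, 208.9]), array([316.7, 293.8])]
[array([189.2,  81.4]), array([193.2, 149. ]), array([197.9, 226.4])]
```

View pics/thin.png

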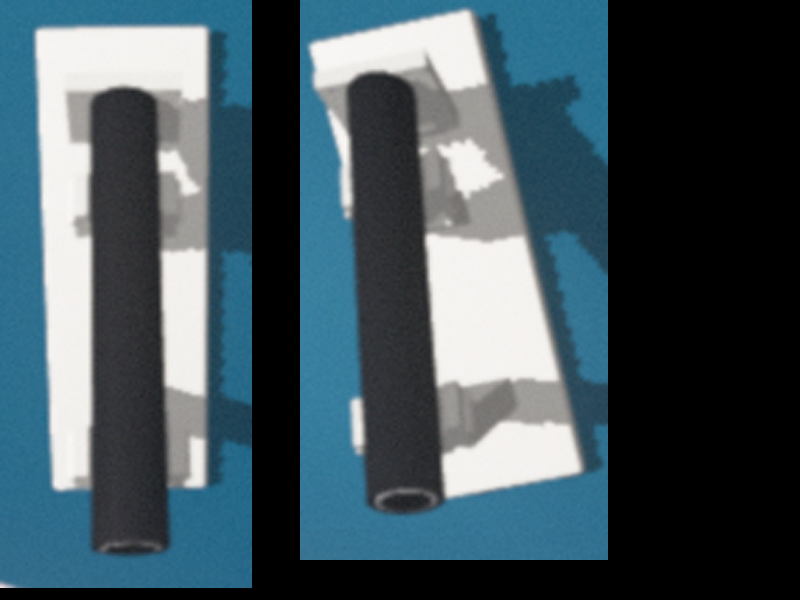

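Run:
```python
from h import *
X,e=tri([(model("w15"),316.4,291),(model("w4"),197.1,223.6)]);d=np.array([-0.763,-0.286,.58]);print(X,e,X-85*d)
go([462,376.5,75],-69.5)
```

```text
[398.26606823 352.85368789 143.86021936] [0.07524801838958978, 0.07524801838962727] [463.12106823 377.16368789  94.56021936]
t 18.5 ee [458.4 373.4 300.1] yaw -70.39 shift cm [-4.700e-01  2.251e+01  1.000e-02] turn -0.89 tilt [ 0.0224 -0.0061 -0.9997] F [ 0.3 -0.7  0.2] w 90.3
```

```bash
python3 -m handwheel '[[9,[-0.5,4.5,0.1],-0.9],[9,[-0.5,9,0.1],-0.9],[9,[-0.5,13.5,0.1],-0.9],[9,[-0.5,17.5,0.1],-0.9],[9,[-0.5,20.5,0.1],-0.9],[7,[-0.5,22.4,0.1],-0.9],[5,[-0.5,22.4,0.1],-0.9],[2,[-0.5,22.4,0.1],-0.9],[2,[-0.5,22.4,0.1],-0.9],[2,[-0.5,22.4,0.1],-0.9]]' 20
python3 - <<'E'
from h import *
save("wrist","w16");go([462.8,377,75.5],-69.5)
E
```

```text
time_s: 19.5
ee_pos: [463.6, 377.4, 77.8]
ee_rot: [-88.8, -0.7, -69.5]
force: [0.3, 0.1, 0.2]
gripper_width: 53.0
t 19.55 ee [463.4 377.4  77.6] yaw -69.51 shift cm [ 0.01  0.21 -0.08] turn -0.01 tilt [ 0.0245 -0.0045 -0.9997] F [0.1 0.3 0.3] w 48.6
```

View pics/w16.png

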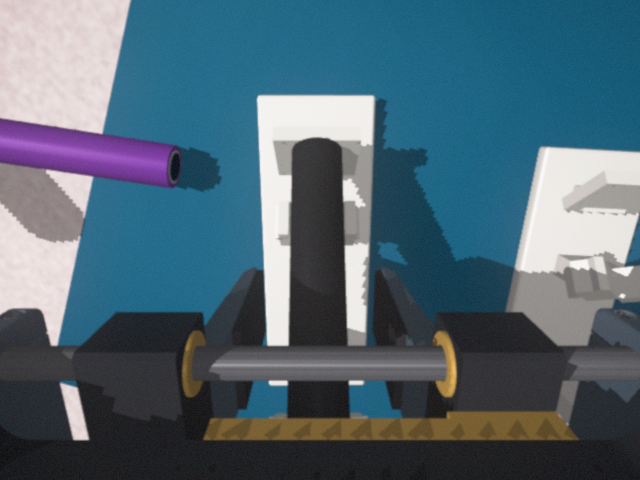

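Tube is centred between the fingers. Close and lift.

```bash
python3 -m handwheel '[[2,[0,0.1,0],0],[2,[0,0.1,0],0],[2,[0,0.1,0],0],[2,[0,0.1,0],0],[2,[0,0.1,0],0],[2,[0,0.1,0],0]]' 20;  python3 -m handwheel '[[2,[0,-1,0],0],[2,[0,-3,0],0],[2,[0,-6,0],0],[2,[0,-10,0],0],[2,[0,-10.5,0],0],[2,[0,-10.5,0],0]]' 20
python3 - <<'E'
from h import *
save("wrist","w17");go([488.2,-19.4,170],-79.35)
E
```

```text
time_s: 20.15
ee_pos: [463.5, 377.9, 76.9]
ee_rot: [-88.7, -0.7, -69.5]
force: [-0.6, -0.1, 2.9]
gripper_width: 25.4
time_s: 20.75
ee_pos: [461.3, 378.3, 183.3]
ee_rot: [-88.6, -0.7, -69.5]
force: [-0.3, -0.5, -1.7]
gripper_width: 25.6
t 20.8 ee [460.5 377.7 181.5] yaw -69.51 shift cm [ 38.15   1.4  -11.34] turn 9.84 tilt [ 0.0241 -0.0046 -0.9997] F [ 0.2 -0.2 -2.2] w 25.3
```

View pics/w17.png

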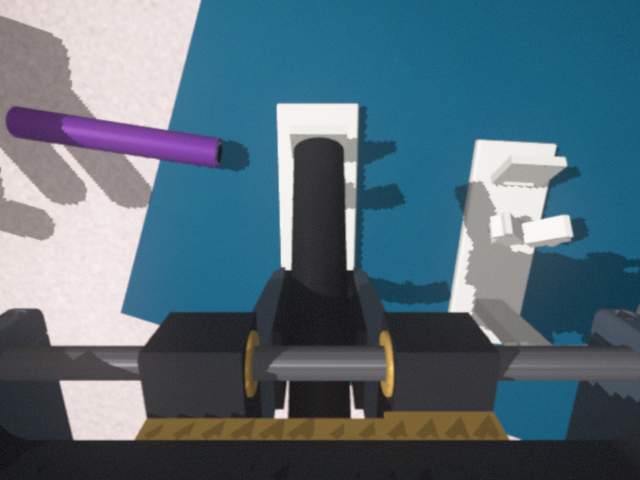

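```bash
python3 -m handwheel '[[2,[38.1,0,-11.3],9.8],[2,[38.1,0,-11.3],9.8],[2,[38.1,0,-11.3],9.8],[2,[38.1,0,-11.3],9.8],[2,[38.1,0,-11.3],9.8],[2,[38.1,0,-11.3],9.8],[2,[38.1,0,-11.3],9.8],[2,[38.1,0,-11.3],9.8],[2,[38.1,0,-11.3],9.8],[2,[38.1,0,-11.3],9.8]]' 20
python3 - <<'E'
from h import *
save("wrist","w18");go([488.2,-19.4,135],-79.35)
E
```

```text
time_s: 21.8
ee_pos: [486.9, -19.6, 182.4]
ee_rot: [-88.9, -0.4, -79.5]
force: [-0.3, -0.2, -1.4]
gripper_width: 25.6
t 21.85 ee [487.  -18.6 182.6] yaw -79.36 shift cm [0.07 4.76 0.01] turn -0.01 tilt [ 0.0208 -0.0038 -0.9998] F [-0.2  0.4 -1.5] w 25.7
```

View pics/w18.png

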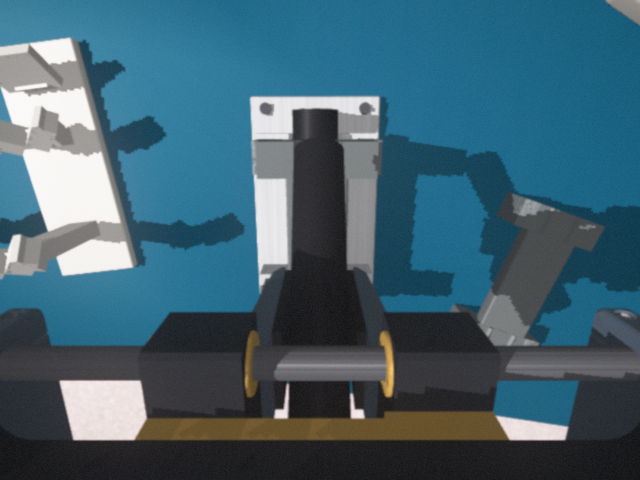

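```bash
python3 -m handwheel '[[2,[0.05,2.5,0],0],[2,[0.05,4,0],0],[2,[0.05,5,0],0],[2,[0.05,5.5,0],0],[2,[0.05,6,0],0],[2,[0.05,6.5,0],0],[2,[0.05,7,0],0],[2,[0.05,7.5,0],0]]' 8
python3 - <<'E'
from h import *
save("side","s19");go([488.2,-19.4,83],-79.35)
a=cv2.imread('pics/s19.png')[180:320,290:450];cv2.imwrite('pics/s19z.png',cv2.resize(a,None,fx=4,fy=4,interpolation=2))
E
```

```text
time_s: 22.65
ee_pos: [489.4, -19.0, 107.6]
ee_rot: [-88.8, -0.4, -79.4]
force: [-2.2, 1.0, 0.3]
gripper_width: 26.0
t 22.7 ee [489.  -19.  106.8] yaw -79.36 shift cm [ 0.    2.38 -0.13] turn -0.01 tilt [ 0.0214 -0.0032 -0.9998] F [ 1.4  0.4 -1.6] w 26.1
```

View pics/s19z.png

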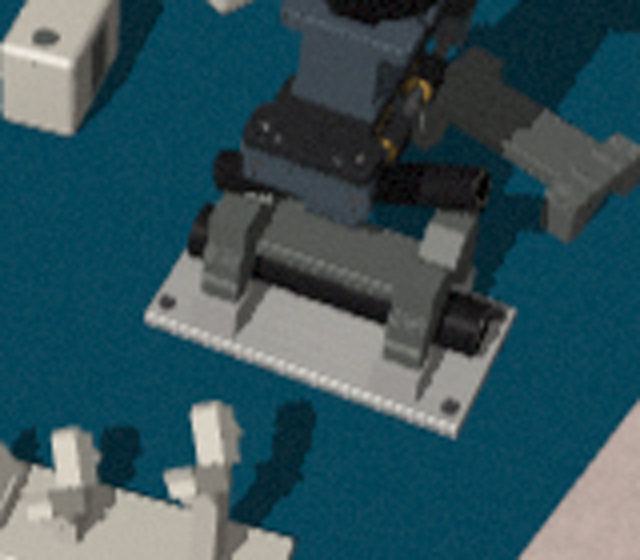

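```bash
python3 -m handwheel '[[2,[0,0.5,-0.1],0],[2,[0,1,-0.1],0],[2,[0,1.4,-0.1],0],[2,[0,1.7,-0.1],0],[2,[0,2,-0.1],0],[2,[0,2.2,-0.1],0]]' 8
python3 - <<'E'
from h import *
go([488.2,-19.4,83],-79.35)
E
```

```text
time_s: 23.3
ee_pos: [488.3, -19.3, 84.4]
ee_rot: [-88.9, -0.4, -79.4]
force: [-1.4, 0.7, 0.1]
gripper_width: 26.0
t 23.3 ee [488.3 -19.3  84.4] yaw -79.36 shift cm [ 0.01  0.14 -0.01] turn -0.01 tilt [ 0.0208 -0.0032 -0.9998] F [-1.4  0.7  0.1] w 26.0
```

```bash
python3 -m handwheel '[[2,[0,0.1,0],0],[2,[0,0.2,0],0],[2,[0,0.3,0],0],[2,[0,0.35,0],0]]' 8
python3 - <<'E'
from h import *
go([488.2,-19.4,83],-79.35);save("side","s20")
a=cv2.imread('pics/s20.png')[180:320,290:450];cv2.imwrite('pics/s20z.png',cv2.resize(a,None,fx=4,fy=4,interpolation=2))
E
```

```text
time_s: 23.7
ee_pos: [488.4, -18.9, 82.1]
ee_rot: [-88.8, -0.4, -79.4]
force: [-6.6, 3.5, 12.8]
gripper_width: 25.9
t 23.7 ee [488.4 -18.9  82.1] yaw -79.38 shift cm [ 0.04 -0.09 -0.03] turn -0.03 tilt [ 0.0212 -0.0026 -0.9998] F [-6.6  3.5 12.8] w 25.9
```

View pics/s20z.png

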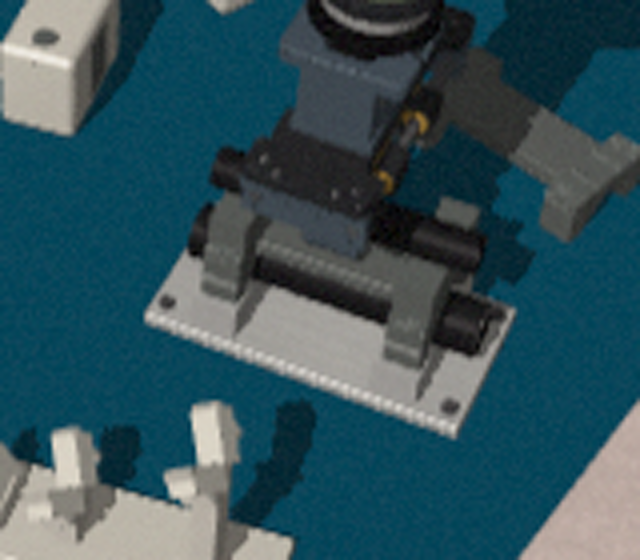

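Seated at 12.8 N upward force; release gently, then go up.

```bash
python3 -m handwheel '[[3,[0,-0.05,0],0],[4,[0,-0.1,0],0],[5,[0,-0.1,0],0],[6,[0,-0.1,0],0],[6,[0,-0.1,0],0],[6,[0,-0.1,0],0],[7,[0,-3,0],0],[8,[0,-7,0],0],[9,[0,-10,0],0],[9,[0,-10,0],0]]' 8
python3 - <<'E'
from h import *
save("side","s21");save("wrist","w21");go([400,-215,250],-97)
a=cv2.imread('pics/s21.png')[180:320,290:450];cv2.imwrite('pics/s21z.png',cv2.resize(a,None,fx=4,fy=4,interpolation=2))
E
```

```text
time_s: 24.75
ee_pos: [489.1, -18.9, 186.4]
ee_rot: [-88.3, -0.5, -79.4]
force: [0.7, -0.5, -0.3]
gripper_width: 88.6
t 24.85 ee [486.3 -18.7 182.4] yaw -79.38 shift cm [ 17.75  -6.9  -11.95] turn 17.62 tilt [ 0.0224 -0.0027 -0.9997] F [-0.5 -0.   0.4] w 90.0
```

View pics/s21z.png

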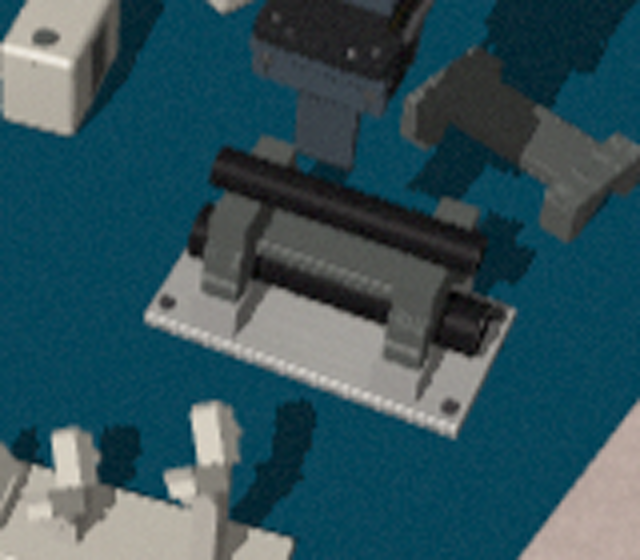

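View pics/w21.png

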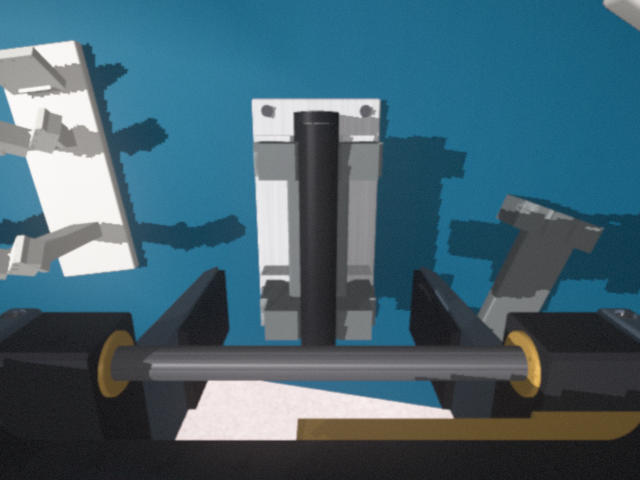

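```bash
python3 -m handwheel '[[9,[4,-5,-3],5],[9,[17.7,-6.9,-11.9],17.6],[9,[17.7,-6.9,-11.9],17.6],[9,[17.7,-6.9,-11.9],17.6],[9,[17.7,-6.9,-11.9],17.6],[9,[17.7,-6.9,-11.9],17.6],[9,[17.7,-6.9,-11.9],17.6],[9,[17.7,-6.9,-11.9],17.6]]'
python3 - <<'E'
from h import *
save("wrist","w22");go([400,-215,250],-97)
a=cv2.imread('pics/w22.png');b=a[40:250,250:400] ;cv2.imwrite('pics/kz.png',cv2.resize(b,None,fx=2.8,fy=2.8,interpolation=2))
E
```

```text
time_s: 25.65
ee_pos: [400.3, -213.4, 248.8]
ee_rot: [-88.8, 0.1, -96.9]
force: [0.3, 0.5, 0.6]
gripper_width: 90.1
t 25.7 ee [ 400.5 -213.3  249.1] yaw -96.89 shift cm [ 0.18 -0.1  -0.02] turn 0.11 tilt [ 0.0207 -0.0012 -0.9998] F [ 0.3  0.  -0.8] w 90.2
```

View pics/w22.png

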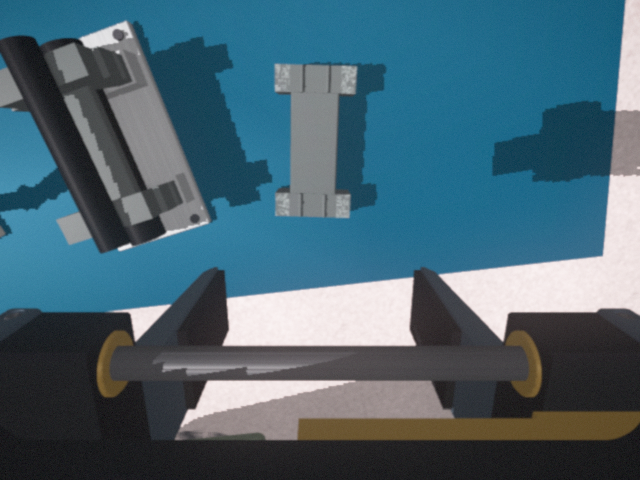

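View pics/kz.png

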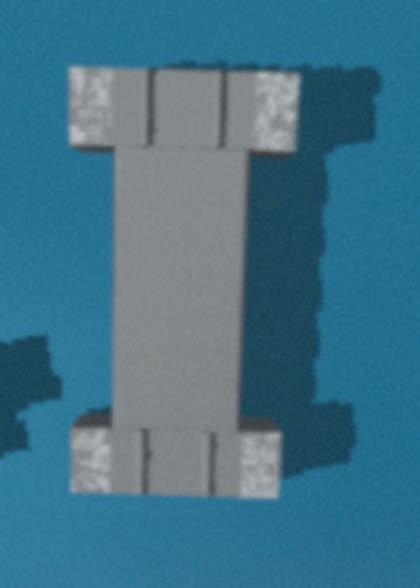

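```bash
python3 -c "
import cv2
a=cv2.imread('pics/w2.png')[65:230,195:315];cv2.imwrite('pics/k2.png',cv2.resize(a,None,fx=3.5,fy=3.5,interpolation=2))"
```

```text
(no output)
```

View pics/k2.png

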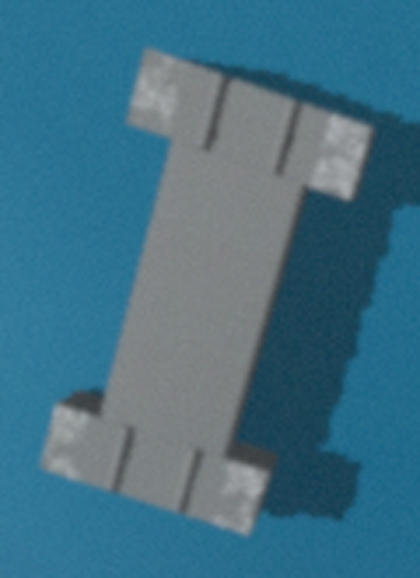

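Run:
```python
from h import *
A=model("w22");B=model("w2")
pa=[(69,66),(300,72),(70,492),(280,498)];pb=[(147,48),(374,126),(42,467),(250,535)]
X=[];P=[]
for a,b in zip(pa,pb):
    qa=(250+a[0]/2.8,40+a[1]/2.8)
    x,e=tri([(A,*qa),(B,195+b[0]/3.5,65+b[1]/3.5)]);X.append(x);P.append(plane(A,*qa,34));print(x.round(1),np.round(e,1),P[-1].round(1))
for X in(np.array(X),np.array(P)):
  v=X[0]+X[1]-X[2]-X[3];w=X[0]+X[2]-X[1]-X[3];print("c",X.mean(0).round(1),"yaw",np.degrees(np.arctan2(v[1],v[0])),np.degrees(np.arctan2(w[1],w[0]))-90,np.linalg.norm(v)/2,np.linalg.norm(w)/2)
c=np.mean(P,0);go([c[0],c[1],8.5],-97.5)
```

```text
[ 542.1 -189.8   29.8] [0.5 0.5] [ 541.8 -189.9   34. ]
[ 531.3 -265.7   29.6] [0.1 0.1] [ 530.8 -265.2   34. ]
[ 396.8 -166.5   20.1] [0.1 0.1] [ 399.8 -168.4   34. ]
[ 388.  -244.6   32.3] [0.1 0.1] [ 388.3 -244.5   34. ]
c [ 464.5 -216.7   27.9] yaw -8.750207967412994 -7.242335305962271 146.03401726609752 77.86712790254946
c [ 465.2 -217.    34. ] yaw -8.413375015615863 -8.430791429892167 143.76464734033348 76.51776126380881
t 25.7 ee [ 400.5 -213.3  249.1] yaw -96.89 shift cm [-0.37 24.18  5.97] turn 0.61 tilt [ 0.0207 -0.0012 -0.9998] F [ 0.3  0.  -0.8] w 90.2
```

```bash
python3 -m handwheel '[[9,[-0.3,4,4],1.5],[9,[-0.3,8,6],1.5],[9,[-0.3,12,6],1.5],[9,[-0.3,16,6],1.5],[9,[-0.3,20,6],1.5],[9,[-0.3,22.5,6],1.5],[8,[-0.3,24,6],1.5],[4,[-0.3,24,6],1.5],[4,[-0.3,24,6],1.5],[4,[-0.3,24,6],1.5]]' 25
python3 - <<'E'
from h import *
go([465.2,-217,10],-98.4)
E
```

```text
time_s: 26.7
ee_pos: [466.3, -217.6, 11.3]
ee_rot: [-88.7, 0.1, -98.3]
force: [0.3, -0.1, -0.1]
gripper_width: 61.1
t 26.7 ee [ 466.3 -217.6   11.3] yaw -98.34 shift cm [-0.05  0.13 -0.12] turn 0.06 tilt [ 0.0226 -0.0021 -0.9997] F [ 0.3 -0.1 -0.1] w 61.1
```

```bash
python3 -m handwheel '[[4,[0,0,-0.1],0],[4,[0,0,-0.1],0],[4,[0,0,-0.1],0],[4,[0,0,-0.1],0],[4,[0,0,-0.1],0],[4,[0,0,-0.1],0]]' 25
python3 -m handwheel '[[4,[0,-1,0],0],[4,[0,-3,0],0],[4,[0,-7,0],0],[4,[0,-11,0],0],[4,[0,-15,0],0],[4,[0,-20,0],0],[4,[0,-20,0],0],[4,[0,-20,0],0]]' 25
python3 - <<'E'
from h import *
save("wrist","w23");go([488.2,-19.4,200],-79.35)
E
```

```text
time_s: 27.3
ee_pos: [465.9, -217.4, 12.3]
ee_rot: [-88.6, 0.1, -98.4]
force: [-1.0, 3.1, 6.8]
gripper_width: 45.7
time_s: 28.1
ee_pos: [461.0, -217.2, 213.5]
ee_rot: [-88.5, 0.0, -98.4]
force: [0.1, 0.3, -2.9]
gripper_width: 46.0
t 28.15 ee [ 460.1 -216.7  211.7] yaw -98.37 shift cm [-19.93   1.2   -0.12] turn -19.02 tilt [ 0.0228 -0.0018 -0.9997] F [ 0.1  0.7 -2. ] w 46.1
```

View pics/w23.png

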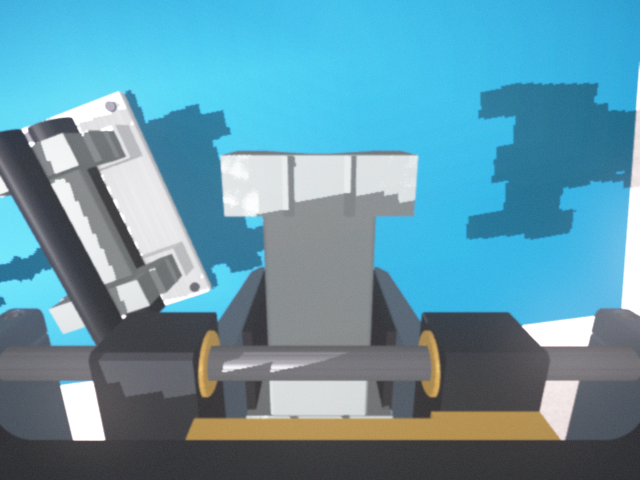

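```bash
python3 -m handwheel '[[4,[-4,0,0],-5],[4,[-9,0,0],-13],[4,[-14,0,0],-19],[4,[-19.9,0,-0.1],-19],[4,[-19.9,0,-0.1],-19],[4,[-19.9,0,-0.1],-19],[4,[-19.9,0,-0.1],-19],[4,[-19.9,0,-0.1],-19]]' 25
python3 - <<'E'
from h import *
save("wrist","w24");go([488.2,-19.4,111],-79.35)
E
```

```text
time_s: 28.95
ee_pos: [487.6, -21.0, 211.3]
ee_rot: [-88.8, -0.3, -79.5]
force: [0.3, -0.2, -1.6]
gripper_width: 45.6
t 29.0 ee [487.7 -21.1 211.6] yaw -79.5 shift cm [-0.22 10.06 -0.13] turn -0.15 tilt [ 0.0217 -0.0022 -0.9998] F [-0.1  0.5 -1.7] w 45.7
```

View pics/w24.png

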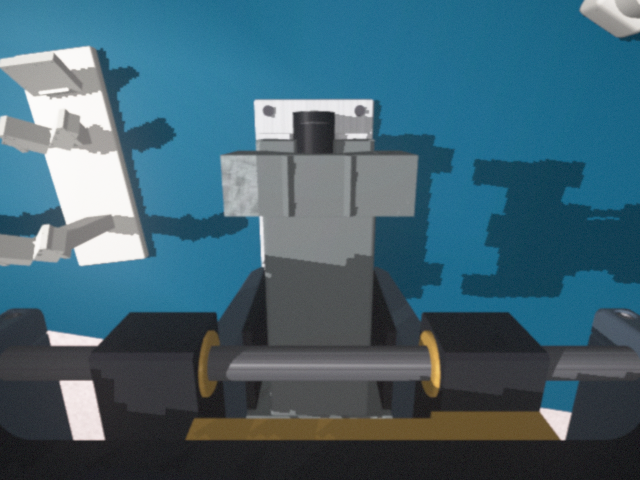

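```bash
python3 -m handwheel '[[4,[-0.2,3,-0.1],-0.1],[4,[-0.2,6,-0.1],-0.1],[4,[-0.2,7.5,-0.1],-0.1],[4,[-0.2,7.8,-0.1],-0.1],[4,[-0.2,7.8,-0.1],-0.1],[4,[-0.2,7.8,-0.1],-0.1]]' 25
python3 - <<'E'
from h import *
save("wrist","w25");save("side","s25");go([488.2,-19.2,110.3],-79.35)
a=cv2.imread('pics/s25.png')[180:320,290:450];cv2.imwrite('pics/s25z.png',cv2.resize(a,None,fx=4,fy=4,interpolation=2))
E
```

```text
time_s: 29.6
ee_pos: [488.9, -20.0, 134.6]
ee_rot: [-88.7, -0.4, -79.5]
force: [-0.5, 0.6, -1.9]
gripper_width: 46.1
t 29.7 ee [488.9 -19.8 134.7] yaw -79.42 shift cm [-0.08  2.44 -0.12] turn -0.07 tilt [ 0.0242 -0.0024 -0.9997] F [-0.8  0.2 -1.8] w 46.0
```

View pics/s25z.png

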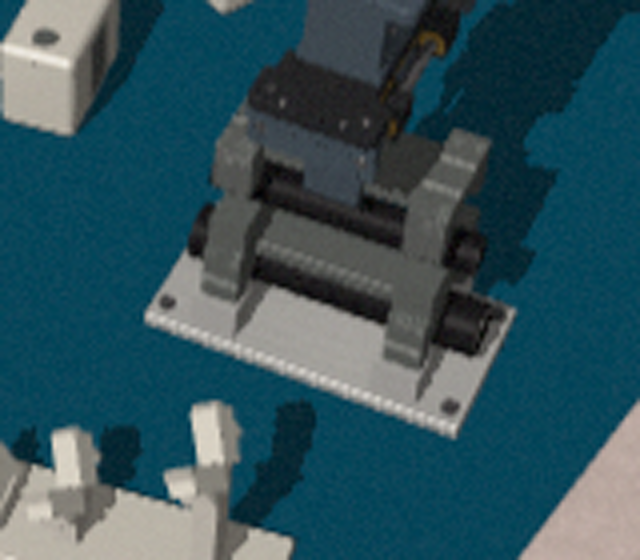

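View pics/w25.png

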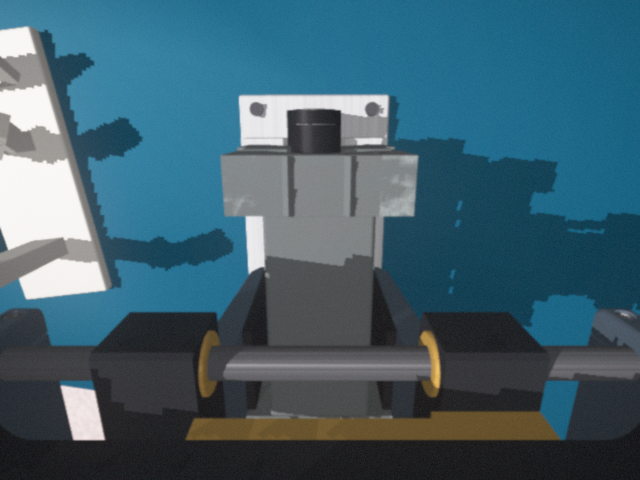

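```bash
python3 -m handwheel '[[4,[-0.1,0.4,-0.1],0],[4,[-0.1,0.8,-0.1],0],[4,[-0.1,1.2,-0.1],0],[4,[-0.1,1.6,-0.1],0],[4,[-0.1,2.0,-0.1],0],[4,[-0.1,2.2,-0.1],0]]' 25
python3 - <<'E'
from h import *
save("wrist","w26");go([488.4,-18.9,110.3],-79.35)
E
```

```text
time_s: 30.3
ee_pos: [488.0, -19.0, 112.1]
ee_rot: [-88.7, -0.4, -79.4]
force: [-0.8, 0.2, -2.0]
gripper_width: 45.8
t 30.35 ee [487.9 -19.  111.9] yaw -79.42 shift cm [0.   0.16 0.05] turn -0.07 tilt [ 0.0229 -0.0023 -0.9997] F [-0.4 -1.3 -2.4] w 45.4
```

```bash
python3 -m handwheel '[[4,[0,0.1,0],0],[4,[0,0.2,0],0],[4,[0,0.25,0],0],[4,[0,0.25,0],0]]' 25
python3 - <<'E'
from h import *
go([488.4,-18.9,110.3],-79.35)
E
```

```text
time_s: 30.75
ee_pos: [488.0, -19.0, 110.6]
ee_rot: [-88.7, -0.4, -79.4]
force: [-2.8, -0.8, 6.3]
gripper_width: 45.6
t 30.75 ee [488.  -19.  110.6] yaw -79.43 shift cm [-0.01  0.03  0.04] turn -0.08 tilt [ 0.0236 -0.0022 -0.9997] F [-2.8 -0.8  6.3] w 45.6
```

```bash
python3 -m handwheel '[[4.5,[0,0.05,0],0],[5,[0,0.05,0],0],[6,[0,0,0],0],[7,[0,0,0],0],[7,[0,0,0],0],[7,[0,0,0],0],[7,[0,-2,0],0],[8,[0,-5,0],0],[9,[0,-9,0],0],[9,[0,-13,0],0]]' 25
python3 - <<'E'
from h import *
save("side","s27");save("wrist","w27");go([488.4,-18.9,300],-79.35)
a=cv2.imread('pics/s27.png')[180:320,290:450];cv2.imwrite('pics/s27z.png',cv2.resize(a,None,fx=4,fy=4,interpolation=2))
E
```

```text
time_s: 31.75
ee_pos: [484.5, -18.7, 241.6]
ee_rot: [-88.7, -0.4, -79.4]
force: [0.5, 0.6, 0.3]
gripper_width: 89.2
t 31.85 ee [488.2 -18.9 246.1] yaw -79.43 shift cm [ 0.05 -5.38  0.21] turn -0.08 tilt [ 0.0356 -0.0029 -0.9994] F [-0.4 -1.  -0.4] w 89.9
```

View pics/s27z.png

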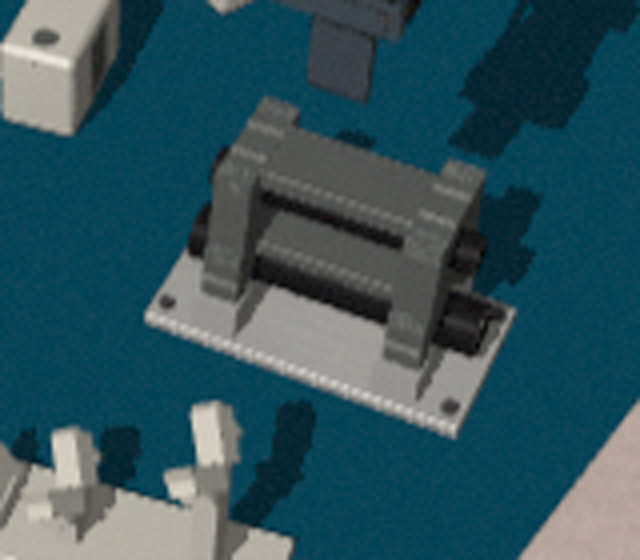

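View pics/w27.png

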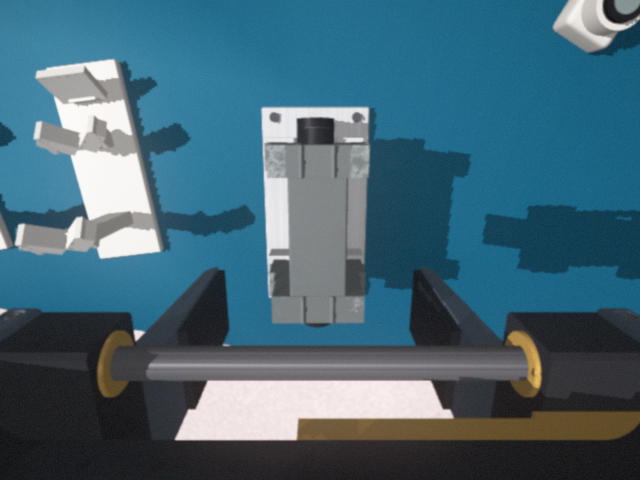

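Run:
```python
from h import *
m=model("w27")
im=cv2.imread('pics/w27.png')[95:335,250:385];cv2.imwrite('pics/w27z.png',cv2.resize(im,None,fx=2.5,fy=2.5,interpolation=2))
u=np.array([np.cos(np.radians(10.65)),np.sin(np.radians(10.65))]);n=np.array([-u[1],u[0]]);c=np.array([488.2,-18.6])
for a in(-72,72):
  for b in(-38,38): print(a,b,np.round(proj(m,[*(c+a*u+b*n),132]),1))
for b in(-42,42):print("hole",np.round(proj(m,[*(c+95*u+b*n),10]),1),blob("w27",*((358,118) if b<0 else (275,118)),thr=12))
```

```text
-72 -38 [362.3 322.2]
-72 38 [270.4 322.8]
72 -38 [368.  143.3]
72 38 [263.6 143.4]
hole [356.6 116.7] (np.float64(356.618059159315), np.float64(117.29579657498702))
hole [274.1 116.8] (np.float64(274.43979251574655), np.float64(116.97591700629863))
```

View pics/w27z.png

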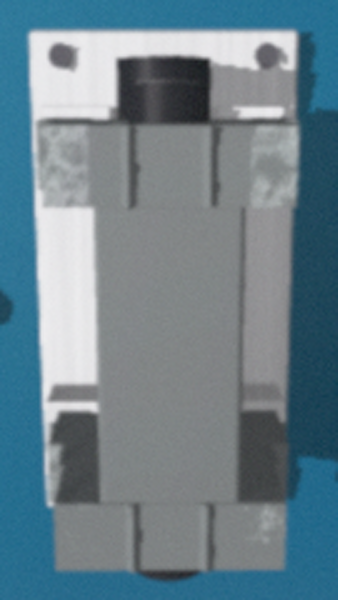

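```bash
python3 -m handwheel '[[9,[0,-3,0],0],[9,[0,-3,0],0],[9,[0,-3,0],0]]'; python3 -c "
from h import *
print(state()['time_s'],state()['force']); job.job_done()"
```

```text
time_s: 32.15
ee_pos: [487.1, -18.8, 275.9]
ee_rot: [-88.0, -0.5, -79.4]
force: [-0.1, -0.0, -0.4]
gripper_width: 90.2
32.15 [-0.13080837 -0.01463531 -0.37026854]
the job is handed in; nothing more can be done
```

The stack is built and handed in at about 32 s: thick tube in the V-blocks, saddle over it, thin tube in the saddle's V, keeper on top. I levelled each tilted tube by pressing its low end into the V while lowering it, so it pivoted in the grip.

**Last checks**
- **Keeper:** the last wrist picture puts its top corners within about 1 mm of centred and square over the cradle.
- **Saddle:** its corners also came within about 1 mm, checked just after it was set down.
- **Contact heights:** each part met its support at the expected height, with 6–16 N of upward force at most.
- **Side picture:** both tubes look level and both sets of feet look flat on the shoulders. This was judged by eye only.
- **Gripper:** it was open, clear above the stack and reading almost no force when I handed in.

**Checks that failed or disagreed**
- The two-view heights for the cradle plate and saddle web came out 1–2 mm below the text's values. The keeper's top was about 6 mm low (one corner 14 mm). For the saddle and keeper I used the plane at the stated height, which gave the right dimensions.
- The automatic edge mask failed once on the seated thick tube, so I checked its sideways position by eye in the picture instead.
- The tool tilt drifted to about 1–2 degrees over the run. I could not correct it, but the parts still settled flat when released.
- The first swing of the thick tube went the wrong way along the tool's z by my own mistake. I corrected it before it touched anything.

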